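# Change the ball charge of a tipping bowl, with a dam card at its lip

## Task

Change the grinding balls in the tipping bowl. Hold the orange dam card across the bowl's open mouth so that every grey ball stays in while you press the bowl all the way down, then open a narrow gap beside the card on the side of the red basket and let all the grey balls roll out into the red basket; none may get into the blue basket. After that bring the bowl all the way back to its rest, pull the white balls one by one out of the sprung clip strip and lay them all in the bowl, and leave the card hanging over the rail.

Things in the scene. Friction and masses are not known exactly. Their poses are not given: they have to be found in the camera images.
- bowl (a joint): Tilt of the stainless scoop bowl about its level axis, rad: 0 = at rest against a stop, floor level; it grows as the mouth goes down, to a stop at 0.52 (the floor then falls 30 degrees towards the mouth). The trunnions are stiff: the bowl stays where it is put and takes about 5 to 15 N to move at mouth or handle.
- bowl_axis (a point): Middle of the bowl's trunnion axis, 185 mm above the worktop. The frame turns with the bowl: -x points out of the mouth, y along the axis, z square to the floor. In it the flat inner floor is at z = -20 mm, side walls (4 mm thick, 58 mm high above the floor) at y = +-125 mm inside, rear wall a half circle of radius 125 mm about x = 15 mm.
- bowl_lip (a point): Middle of the bowl's mouth edge (x = -140, y = 0, z = -20 mm of the bowl_axis frame, same axes). The floor simply ends here with no sill, and the side walls run right up to it: the mouth is 250 mm wide along y.
- bowl_handle (a point): Top of the middle of the black bar handle behind the bowl's rear wall (bar 16 mm thick, 92 mm long along y; x = 172, y = 0, z = 32 mm of the bowl_axis frame). It rises as the mouth goes down; pressing it down brings the bowl back.
- tipper: Fixed stand, origin on the worktop under the bowl's axis, pours towards its -x. Blue cheek plates with knobs, outer faces at y = +-170 mm, up to 209 mm high, beside the bowl. A fixed catch pan (3 mm floor, 18 mm rim) reaches from x = -65 to -365 mm, y = +-175 mm, and holds the two baskets side by side under the mouth.
- card_grip (a point): Centre of the black grip tab on the orange dam card: 12 mm thick (x), 44 mm wide (y), reaching 19 mm up (z) and 20 mm down from this point. Below it a 26 mm wide, 180 mm long web (underside 24 mm below the point) is folded down on both sides: the blade on -x, a short leg on +x. 170 g. At the start it hangs on the rail, z up.
- card_edge (a point): Middle of the straight lower edge of the card's blade: 124 mm below card_grip and 11 mm to its -x. The blade is 4 mm thick, 180 mm wide along y. The leg on the other side reaches only 54 mm below card_grip. The slot between blade and leg is 18 mm wide (x = -9 to +9 mm), 30 mm deep, and straddles the rail's bar.
- rail_mid (a point): Middle of the rail's level round steel bar, 10 mm thick, 300 mm long along y, its centre line 175 mm above the worktop, on a 14 mm thick post at each end. The card hangs between the posts with its web on the bar and its y along the bar (grip point then 29 mm above this height).
- basket_red: Loose red slotted basket for worn balls, empty but for a thin paper slip, 144 x 246 x 72 mm at the rim (x, y, z), inside at least 116 x 220 mm; origin at the centre of its underside. It stands in the catch pan under one half of the bowl's mouth, its y along the pouring direction; whether under the left or the right half changes. 300 g.
- basket_blue: Loose blue slotted basket that stands beside the red one under the other half of the mouth, 138 x 262 x 66 mm; origin at the centre of its underside. No ball belongs in it. 300 g.
- strip: Fixed grey clip strip for fresh balls, 64 x 312 x 20 mm (x, y, z), origin at the centre of its underside; four round seats at y = -108, -36, 36, 108 mm. At each seat a pair of 16 mm wide sprung steel leaves (top 70 mm above the worktop) stands at the ball's +y and -y sides and grips over its upper half; straight up it pulls free with some 5 to 12 N. The x sides are open for the fingers.
- worn0_center (a point): Grey worn grinding ball, 50 mm across, 85 g (the point is its centre). At the start it lies at the rear of the tipping bowl. May be absent.
- worn1_center (a point): Grey worn grinding ball, 50 mm across, 85 g (the point is its centre). At the start it lies at the rear of the tipping bowl. May be absent.
- worn2_center (a point): Grey worn grinding ball, 50 mm across, 85 g (the point is its centre). At the start it lies at the rear of the tipping bowl. May be absent.
- worn3_center (a point): Grey worn grinding ball, 50 mm across, 85 g (the point is its centre). At the start it lies at the rear of the tipping bowl. May be absent.
- worn4_center (a point): Grey worn grinding ball, 50 mm across, 85 g (the point is its centre). At the start it lies at the rear of the tipping bowl. May be absent.
- fresh0_center (a point): White fresh grinding ball, 54 mm across, 100 g (the point is its centre). At the start it is held in a seat of the clip strip, its centre 42 mm above the worktop. May be absent.
- fresh1_center (a point): White fresh grinding ball, 54 mm across, 100 g (the point is its centre). At the start it is held in a seat of the clip strip, its centre 42 mm above the worktop. May be absent.
- fresh2_center (a point): White fresh grinding ball, 54 mm across, 100 g (the point is its centre). At the start it is held in a seat of the clip strip, its centre 42 mm above the worktop. May be absent.
- fresh3_center (a point): White fresh grinding ball, 54 mm across, 100 g (the point is its centre). At the start it is held in a seat of the clip strip, its centre 42 mm above the worktop. May be absent.
Not all that is in view belongs to the job. Leave any purple look-alike of the part that bears worn0_center alone. Leave any turquoise look-alike of the part that bears worn1_center alone.

How it is judged:
On the way, in this order (a step that is already met when the one before it is completed fails the run):
1. the bowl is tipped down to its stop (past 0.46 rad) with the held card standing across its mouth and every grey ball still in the bowl (value of joint bowl above 0.46 rad and contact force between the fingers and card above 1 N and x of card_edge in the frame of bowl_axis between -0.15 and -0.03 m and y of card_edge in the frame of bowl_axis between -0.07 and 0.07 m and z of card_edge in the frame of bowl_axis between -0.03 and 0.02 m and x of worn0_center in the frame of bowl_axis between -0.15 and 0.145 m and y of worn0_center in the frame of bowl_axis between -0.13 and 0.13 m and z of worn0_center in the frame of bowl_axis between -0.03 and 0.06 m and x of worn1_center in the frame of bowl_axis between -0.15 and 0.145 m and y of worn1_center in the frame of bowl_axis between -0.13 and 0.13 m and z of worn1_center in the frame of bowl_axis between -0.03 and 0.06 m and x of worn2_center in the frame of bowl_axis between -0.15 and 0.145 m and y of worn2_center in the frame of bowl_axis between -0.13 and 0.13 m and z of worn2_center in the frame of bowl_axis between -0.03 and 0.06 m and x of worn3_center in the frame of bowl_axis between -0.15 and 0.145 m and y of worn3_center in the frame of bowl_axis between -0.13 and 0.13 m and z of worn3_center in the frame of bowl_axis between -0.03 and 0.06 m and x of worn4_center in the frame of bowl_axis between -0.15 and 0.145 m and y of worn4_center in the frame of bowl_axis between -0.13 and 0.13 m and z of worn4_center in the frame of bowl_axis between -0.03 and 0.06 m), for 0.2 s.
2. every grey ball lies in the red basket (x of worn0_center in the frame of basket_red between -0.062 and 0.062 m and y of worn0_center in the frame of basket_red between -0.116 and 0.116 m and z of worn0_center in the frame of basket_red between 0 and 0.065 m and x of worn1_center in the frame of basket_red between -0.062 and 0.062 m and y of worn1_center in the frame of basket_red between -0.116 and 0.116 m and z of worn1_center in the frame of basket_red between 0 and 0.065 m and x of worn2_center in the frame of basket_red between -0.062 and 0.062 m and y of worn2_center in the frame of basket_red between -0.116 and 0.116 m and z of worn2_center in the frame of basket_red between 0 and 0.065 m and x of worn3_center in the frame of basket_red between -0.062 and 0.062 m and y of worn3_center in the frame of basket_red between -0.116 and 0.116 m and z of worn3_center in the frame of basket_red between 0 and 0.065 m and x of worn4_center in the frame of basket_red between -0.062 and 0.062 m and y of worn4_center in the frame of basket_red between -0.116 and 0.116 m and z of worn4_center in the frame of basket_red between 0 and 0.065 m), for 0.2 s.
At the end, for the whole second after the job is handed in: Every grey ball lies in the red basket, every white ball lies in the bowl, the bowl is back at rest (tilt under 0.06 rad), and the card hangs still over the rail between its posts (grip point 18 to 45 mm above the bar's centre line and within 60 mm of its middle, leaning less than 0.4 rad) (all of step 2 and x of fresh0_center in the frame of bowl_axis between -0.15 and 0.145 m and y of fresh0_center in the frame of bowl_axis between -0.13 and 0.13 m and z of fresh0_center in the frame of bowl_axis between -0.03 and 0.06 m and x of fresh1_center in the frame of bowl_axis between -0.15 and 0.145 m and y of fresh1_center in the frame of bowl_axis between -0.13 and 0.13 m and z of fresh1_center in the frame of bowl_axis between -0.03 and 0.06 m and x of fresh2_center in the frame of bowl_axis between -0.15 and 0.145 m and y of fresh2_center in the frame of bowl_axis between -0.13 and 0.13 m and z of fresh2_center in the frame of bowl_axis between -0.03 and 0.06 m and x of fresh3_center in the frame of bowl_axis between -0.15 and 0.145 m and y of fresh3_center in the frame of bowl_axis between -0.13 and 0.13 m and z of fresh3_center in the frame of bowl_axis between -0.03 and 0.06 m and value of joint bowl below 0.06 rad and x of card_grip in the frame of rail_mid between -0.025 and 0.025 m and y of card_grip in the frame of rail_mid between -0.06 and 0.06 m and z of card_grip in the frame of rail_mid between 0.018 and 0.045 m and angle between card_grip's own z axis and vertical below 0.4 rad and contact force between card and rail above 0.5 N and linear speed of card below 0.05 m/s and linear speed of basket_red below 0.08 m/s); the robot touches nothing.
It fails at once if a grey ball gets into the blue basket ((x of worn0_center in the frame of basket_blue between -0.058 and 0.058 m and y of worn0_center in the frame of basket_blue between -0.12 and 0.12 m and z of worn0_center in the frame of basket_blue between 0 and 0.06 m) or (x of worn1_center in the frame of basket_blue between -0.058 and 0.058 m and y of worn1_center in the frame of basket_blue between -0.12 and 0.12 m and z of worn1_center in the frame of basket_blue between 0 and 0.06 m) or (x of worn2_center in the frame of basket_blue between -0.058 and 0.058 m and y of worn2_center in the frame of basket_blue between -0.12 and 0.12 m and z of worn2_center in the frame of basket_blue between 0 and 0.06 m) or (x of worn3_center in the frame of basket_blue between -0.058 and 0.058 m and y of worn3_center in the frame of basket_blue between -0.12 and 0.12 m and z of worn3_center in the frame of basket_blue between 0 and 0.06 m) or (x of worn4_center in the frame of basket_blue between -0.058 and 0.058 m and y of worn4_center in the frame of basket_blue between -0.12 and 0.12 m and z of worn4_center in the frame of basket_blue between 0 and 0.06 m)).
Of worn0, worn1, worn2, worn3, worn4 only 3 to 5 are there at a start; the rules pass over those that are not, and their reading is None.
Of fresh0, fresh1, fresh2, fresh3 only 3 to 4 are there at a start; the rules pass over those that are not, and their reading is None.
At some moment in a run one of basket_red, basket_blue may be knocked a few centimetres aside while the robot is not near it.
It also fails if it takes over 210 s, if anything falls off the work surface, if the arm or the gripper's body presses on something with over 40 N, if the wrist force passes 120 N, or if a joint passes its speed limit or range.

## Robot

A 6-joint arm with a two-finger parallel gripper is mounted at the origin on a cart in front of the work surface, level with it; the furniture and walls round the work are solid. World frame = base frame: x ahead of the robot, y to its left, z up, the work surface at z = 0. Lengths are in m, angles in rad, forces in N, time in s.
With the tool pointing down it reaches from about 0.375 to 0.9 m from the base axis. Payload 3.1 kg.
Tool frame: the origin (TCP) lies on the centre line of the jaws, within the pads' length; the fingertips stand robot.nose_length ahead of it and the grasp point (between the pads) lies 6 mm ahead of it (robot.nose_length is the distance from the TCP to the fingertips, in m); z points along the fingers, y is the line along which they close (so a half turn about z gives the same grasp; the last joint's range is limited). The gripper opens to 87 mm and grips with 3 to 60 N. Pads are 19 mm wide; open, the fingers measure 117 mm over their backs; the gripper's body (75 mm by 190 mm) begins 51 mm behind the grasp point.
Start: joints at [1.097, 0.527, 1.433, -0, 1.181, -0.178], TCP at [0.182, 0.598, 0.248] pointing down, gripper open.
Joint ranges: [-3.08, 3.08], [-0.75, 2.2], [0.22, 2.44], [-1.43, 4.57], [0, 2.65], [-2.85, 2.85]. Speed limits (rad/s): [2.79, 2.79, 3.14, 3.14, 3.14, 3.14].

## Interface

Orientations are given as a unit quaternion [x, y, z, w].
In Python, from rig import robot gives the robot as it stands.
- The arm moves only by the shell command python3 -m crank 'ROWS' [FORCE]. ROWS is JSON, one flat list of numbers, 7 for each row, row after row: the shift along the tool's x, y, z in mm, then the turn, a rotation vector about the tool's x, y, z in degrees, then the closure in counts, from 0 (fully open) to 255 (shut). In form: [x, y, z, ax, ay, az, fingers, x, y, z, ax, ay, az, fingers, ...]. A call has exactly 5 rows; each row is the pose to reach, as a shift and turn from the pose commanded when the call began, along the tool's axes at that moment; what a row does not reach only later rows make up. A row lasts 1/12 s, in which the tool goes at most 41.7 mm and 7.16 degrees, less where a joint would pass 70% of its speed; a pose out of reach is approached as far as the arm can. A call with a gripper value outside its range is refused whole. The fingers move at their own pace and stop on an object; FORCE is the grip in N (left out, the last holds). Time passes only in rows, so rows that repeat a pose let the fingers close, or fill a call up. It gives the time, the measured TCP pose, the force, the opening and the grip force at its end, in the units of the state.
- robot.get_obs(): the state, without advancing time (a new reading comes with each control period).
- robot.camera(name): name is "scene" or "top" or "wrist"; returns a dict with "pixels" (420x560x3 uint8, red, green, blue), "intrinsics" (3x3 intrinsics, pixels), "extrinsics" (4x4, takes a point from camera to world coordinates); the wrist camera has in their place "mount" (4x4, takes a point from camera to tool coordinates, whose origin is the TCP and whose axes are the flange's). Camera axes: x right, y down, z forward; pixel columns grow to the right and rows downward; lengths in m; the calibration is good to about 2 mm. A picture is of the moment at which its call begins: read the wrist's pose just before it. There is no depth.
- robot.hand_in(): hands the job in; it is judged then, once.
The state is a dict: "time": time; "q": joint angles; "joint_velocities": joint speeds; "joint_torque": joint torques, N m; "position": TCP position; "tool_rot": TCP orientation; "ft_force": force on the tool from outside, world axes, zero at the start; "moment": the same for the moment, N m; "grip_width": finger opening in m; "grip_force": force on a finger pad.
Only numpy, scipy, OpenCV 4.12 (cv2) and the standard library are available. Lean on these libraries where they do the work, as an engineer would, in place of code of your own. Each camera call takes 0.05 s, during which the arm holds its last target. There are 200 camera calls.

## Working session

There is one attempt and no reset: what is moved stays moved. The work goes in short steps, Python scripts to look and compute and a shell command to move; the robot and the scene stay as the last step left them, time stands still between calls to the robot, and variables do not carry over. Pictures are saved under pics/ and viewed, at most 14 in all, crops included, and the job is handed in when it is done.

```bash
ls; mkdir -p pics
python3 - <<'E'
from rig import robot
import cv2
print(robot.get_obs(), robot.nose_length)
for n in ("scene","top"):
    c=robot.camera(n); cv2.imwrite(f"pics/{n}0.png",c["pixels"][:,:,::-1])
    print(n,c["intrinsics"].tolist(),c["extrinsics"].round(4).tolist())
E
```

```text
pics
{'time': 0.0, 'q': array([ 1.09651518e+00,  5.28431358e-01,  1.43393116e+00, -6.26447811e-06,
        1.18138477e+00, -1.78480051e-01]), 'joint_velocities': array([ 2.61034574e-04, -1.23895886e-03,  5.42905766e-05, -1.94816732e-03,
        1.89188183e-03,  9.55315317e-04]), 'joint_torque': array([-1.55434755e-03, -4.40047753e+01, -1.76584393e+01,  6.32114941e-02,
        5.84504195e-02, -1.23763834e-04]), 'position': array([0.18183185, 0.59724199, 0.24658379]), 'tool_rot': array([ 1.47360662e-01,  9.89082239e-01, -1.02137215e-03, -3.42662101e-04]), 'ft_force': array([-0.21793222,  0.74287423,  0.51571154]), 'moment': array([-0.02902951, -0.02058014,  0.00309234]), 'grip_force': 0.0, 'grip_width': 0.08695984477723437} 0.025
scene [[478.9194853141822, 0.0, 282.00167289630986], [0.0, 478.9194853141822, 206.40268820338665], [0.0, 0.0, 1.0]] [[-0.8919, -0.3607, 0.2728, 0.1457], [-0.4518, 0.6859, -0.5704, 0.7875], [0.0186, -0.632, -0.7747, 1.2222], [0.0, 0.0, 0.0, 1.0]]
top [[442.160398637776, 0.0, 278.7436473534293], [0.0, 442.160398637776, 209.00484705537684], [0.0, 0.0, 1.0]] [[0.0042, -0.9926, 0.121, 0.3485], [-0.9997, -0.0015, 0.0223, -0.0377], [-0.022, -0.121, -0.9924, 1.6159], [0.0, 0.0, 0.0, 1.0]]
```

View pics/scene0.png

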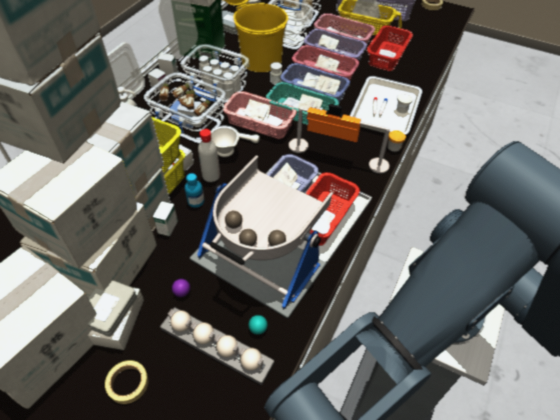

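View pics/top0.png

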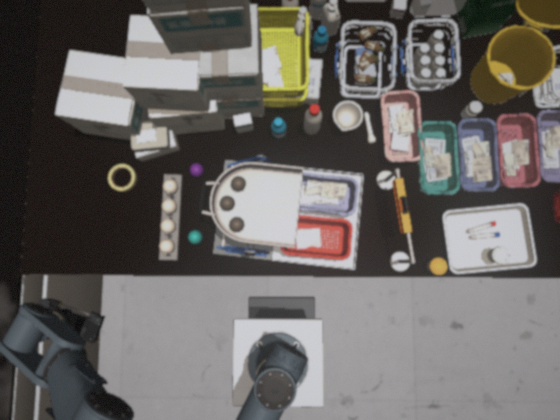

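The top view shows the bowl at about (255,205), with its mouth facing right (world -y). It holds 3 dark grey balls at (238,183), (228,204) and (235,224). The red basket is at (318,238) on the robot side and the blue one at (325,192). The rail runs from (387,180) to (400,262) with the orange card on it. The strip at (170,217) holds 4 white balls. Possible mix-ups:
- The purple ball (197,170) and the turquoise ball (195,237) are the look-alikes to leave alone.
- The orange thing at (438,267) isn't the card.
- The red tray at the right edge isn't the red basket.

Next is a close crop to check these.

```bash
cat > h.py <<'E'
import numpy as np, cv2
from rig import robot
from scipy.spatial.transform import Rotation as R
def pix2w(c,uv,z):
    E=c["extrinsics"]; d=E[:3,:3]@np.linalg.inv(c["intrinsics"])@np.array([uv[0],uv[1],1.])
    return E[:3,3]+d*(z-E[2,3])/d[2]
def w2pix(c,p):
    E=c["extrinsics"]; q=c["intrinsics"]@(E[:3,:3].T@(np.asarray(p,float)-E[:3,3])); return q[:2]/q[2]
def crop(c,x0,y0,x1,y1,s,name):
    cv2.imwrite("pics/"+name,cv2.resize(np.ascontiguousarray(c["pixels"][y0:y1,x0:x1,::-1]),None,fx=s,fy=s,interpolation=cv2.INTER_CUBIC))
def state():
    o=robot.get_obs(); print("t %.2f"%o["time"],"pos",(o["position"]*1000).round(1),"rotvecR",R.from_quat(o["tool_rot"]).as_matrix().round(3).tolist(),"F",o["ft_force"].round(1),"w %.4f gf %.1f"%(o["grip_width"],o["grip_force"])); return o
E
python3 - <<'E'
from h import *
c=robot.camera("top"); crop(c,155,145,420,275,3,"t1.png")
c=robot.camera("scene"); crop(c,150,90,410,285,3,"s1.png")
E
```

```text
(no output)
```

View pics/t1.png

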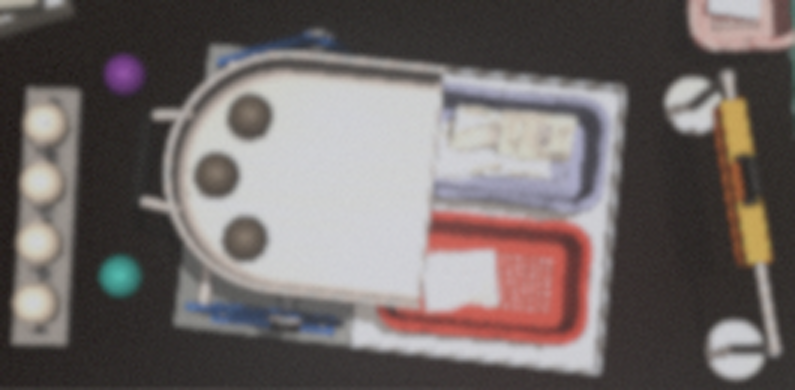

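View pics/s1.png

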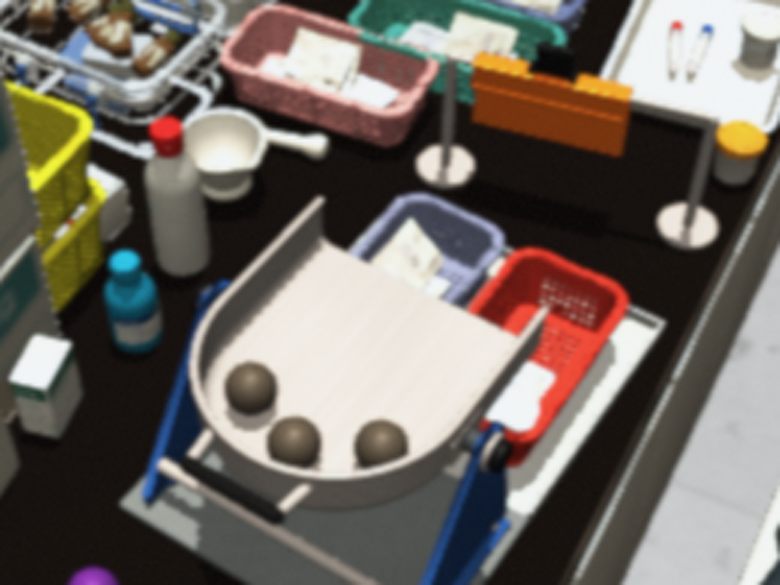

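Top crop: mouth wall tops end at (445,72) and (420,300); rail ends at (727,72) and (776,355); the card's grip is at (747,180), with the blade on the bowl side (+y). Red is near the robot and blue is far from it. There are 3 worn balls and 4 fresh ones.

Run:
```python
from h import *
t=robot.camera("top"); s=robot.camera("scene")
T=lambda X,Y,z: pix2w(t,((X+.5)/3-.5+155,(Y+.5)/3-.5+145),z)*1000
S=lambda X,Y,z: pix2w(s,((X+.5)/3-.5+150,(Y+.5)/3-.5+90),z)*1000
def pr(n,p): print(n,p.round(0))
a=T(445,72,.223);b=T(420,300,.223);pr("lipT far",a);pr("near",b);d=b-a;print(np.linalg.norm(d),"mid",(a+b)/2,"bowl y yaw",np.degrees(np.arctan2(d[1],d[0])))
a=S(321,200,.223);b=S(546,310,.223);pr("lipS far",a);pr("near",b);d=b-a;print(np.linalg.norm(d),"mid",(a+b)/2,np.degrees(np.arctan2(d[1],d[0])))
a=T(727,72,.175);b=T(776,355,.175);pr("railT",a);pr("",b);d=b-a;print(np.linalg.norm(d),"mid",(a+b)/2,np.degrees(np.arctan2(d[1],d[0])))
a=S(450,65,.175);b=S(712,123,.175);pr("railS",a);pr("",b);d=b-a;print(np.linalg.norm(d),"mid",(a+b)/2,np.degrees(np.arctan2(d[1],d[0])))
pr("tabT",T(747,180,.223));pr("tabS",S(556,50,.223))
for p in ((46,123),(41,183),(38,243),(34,302)): pr("fresh",T(*p,.042))
for p in ((249,117),(216,175),(245,238)): pr("worn",T(*p,.190))
for p in ((147,160),): pr("handle",T(*p,.217))
pr("handleS",S(232,487,.217))
for p in ((385,212+0),(590,230),(430,213),(570,345)): pr("redrim",T(*p,.075))
for p in ((443,88),(600,95),(595,212)): pr("bluerim",T(*p,.069))
```

```text
lipT far [649. -84. 223.]
near [406. -57. 223.]
244.64069901071866 mid [527.11910871 -70.18735966 223.        ] bowl y yaw 173.72512164082667
lipS far [649. -83. 223.]
near [398. -55. 223.]
253.27001489715073 mid [523.45543583 -68.78422631 223.        ] 173.59000040178017
railT [ 659. -395.  175.]
 [ 350. -439.  175.]
311.9710538285456 mid [ 504.43087145 -416.90650048  175.        ] -171.97435251322776
railS [ 649. -380.  175.]
 [ 355. -427.  175.]
296.9842079627102 mid [ 501.97640911 -403.63243386  175.        ] -170.91264673112562
tabT [ 533. -401.  223.]
tabS [ 535. -404.  223.]
fresh [625. 393.  42.]
fresh [552. 397.  42.]
fresh [479. 398.  42.]
fresh [409. 400.  42.]
worn [606. 130. 190.]
worn [542. 165. 190.]
worn [473. 132. 190.]
handle [554. 235. 217.]
handleS [555. 243. 217.]
redrim [514. -18.  75.]
redrim [ 493. -256.   75.]
redrim [513. -71.  75.]
redrim [ 361. -231.   75.]
bluerim [663. -86.  69.]
bluerim [ 654. -271.   69.]
bluerim [ 515. -263.   69.]
```

```bash
cat >> h.py <<'E'
def Rt(ang,pitch=0,roll=0):
    """tool down, tool y at world angle ang (deg); pitch: turn about horizontal axis square to tool y (bowl y sense), deg"""
    a=np.radians(ang); y=np.array([np.cos(a),np.sin(a),0]); z=np.array([0,0,-1.]); x=np.cross(y,z)
    M=np.c_[x,y,z]; bx=y; by=np.cross([0,0,1.],bx)
    return R.from_rotvec(np.radians(-pitch)*by).as_matrix()@M
def plan(*targets):
    """targets: (x,y,z mm, Rmat); prints tool-frame shift/turn from the previous"""
    o=robot.get_obs(); p=o["position"]*1000; M=R.from_quat(o["tool_rot"]).as_matrix()
    for t in targets:
        q=np.array(t[:3],float); N=t[3]
        print("shift",(M.T@(q-p)).round(1),"turn",R.from_matrix(M.T@N).as_rotvec(degrees=True).round(1)); p,M=q,N
E
python3 - <<'E'
from h import *
A=Rt(98.5)
plan((330,430,320,Rt(85)),(470,190,320,A),(540,-10,320,A),(540,-210,320,A),(534,-404,320,A),(534,-404,270,A),(534,-404,213,A))
E
```

```text
shift [-190.4 -117.3  -72.8] turn [ -0.   -0.  -11.9]
shift [-160.4 -226.9    0. ] turn [  0.    0.  -13.5]
shift [ -39.7 -208.1    0. ] turn [0. 0. 0.]
shift [  29.6 -197.8    0. ] turn [0. 0. 0.]
shift [  34.6 -191.     0. ] turn [0. 0. 0.]
shift [ 0.  0. 50.] turn [0. 0. 0.]
shift [ 0.  0. 57.] turn [0. 0. 0.]
```

```bash
python3 -m crank '[-38,-23,-15,0,0,-3,0, -76,-46,-30,0,0,-5,0, -114,-69,-44,0,0,-7,0, -152,-92,-58,0,0,-10,0, -190,-117,-73,0,0,-12,0]' 20
python3 -m crank '[-26,-38,0,0,0,-3,0, -53,-76,0,0,0,-5,0, -80,-114,0,0,0,-8,0, -107,-151,0,0,0,-11,0, -130,-185,0,0,0,-13,0]'
python3 -c "
from h import *
state();A=Rt(98.5)
plan((540,-10,320,A),(540,-210,320,A),(534,-404,300,A),(534,-404,270,A))"
```

```text
time: 0.72
position: [0.3144, 0.4483, 0.3129]
tool_rot: [0.042, 0.999, -0.0, 0.0]
ft_force: [0.4, 0.3, 0.4]
grip_width: 0.0872
grip_force: 0.0
time: 1.13
position: [0.419, 0.2678, 0.3126]
tool_rot: [-0.071, 0.997, 0.0, 0.0]
ft_force: [1.7, -0.3, 0.1]
grip_width: 0.0869
grip_force: 0.0
t 1.13 pos [419.  267.8 312.6] rotvecR [[-0.99, -0.143, 0.001], [-0.143, 0.99, 0.0], [-0.001, 0.0, -1.0]] F [ 1.7 -0.3  0.1] w 0.0869 gf 0.0
shift [ -80.2 -292.3   -7.4] turn [ 0.   0.  -0.3]
shift [  29.6 -197.8    0. ] turn [0. 0. 0.]
shift [  34.6 -191.    20. ] turn [0. 0. 0.]
shift [ 0.  0. 30.] turn [0. 0. 0.]
```

```bash
python3 -m crank '[-11,-38,0,0,0,0,0, -22,-76,0,0,0,0,0, -33,-114,0,0,0,0,0, -44,-152,0,0,0,0,0, -54,-190,0,0,0,0,0]'
python3 -m crank '[0,-40,0,0,0,0,0, 0,-80,0,0,0,0,0, 0,-120,0,0,0,0,0, 0,-160,0,0,0,0,0, 0,-196,0,0,0,0,0]'
python3 -m crank '[7,-40,0,0,0,0,0, 14,-80,0,0,0,0,0, 20,-120,0,0,0,0,0, 26,-160,0,0,0,0,0, 32,-196,0,0,0,0,0]'
python3 -m crank '[5,-35,0,0,0,0,0, 10,-65,10,0,0,0,0, 12,-74,14,0,0,0,0, 12,-78,18,0,0,0,0, 12,-78,20,0,0,0,0]'
python3 - <<'E'
from h import *
o=state();plan((534,-404,270,Rt(98.5)))
c=robot.camera("wrist");cv2.imwrite("pics/w1.png",c["pixels"][:,:,::-1]);print(c["intrinsics"].round(1).tolist(),c["mount"].round(4).tolist())
E
```

```text
time: 1.55
position: [0.4989, 0.0871, 0.3126]
tool_rot: [-0.07, 0.998, 0.0, 0.0]
ft_force: [0.5, 0.9, 0.4]
grip_width: 0.0865
grip_force: 0.0
time: 1.97
position: [0.5258, -0.1075, 0.3125]
tool_rot: [-0.07, 0.998, -0.0, 0.0]
ft_force: [0.3, 0.1, -0.1]
grip_width: 0.0871
grip_force: 0.0
time: 2.38
position: [0.5212, -0.3061, 0.3124]
tool_rot: [-0.07, 0.998, -0.0, 0.0]
ft_force: [0.6, 0.7, 0.1]
grip_width: 0.0872
grip_force: 0.0
time: 2.8
position: [0.5202, -0.3824, 0.2912]
tool_rot: [-0.07, 0.998, 0.001, -0.001]
ft_force: [0.1, -0.1, -0.3]
grip_width: 0.0869
grip_force: 0.0
t 2.80 pos [ 520.2 -382.4  291.2] rotvecR [[-0.99, -0.139, -0.001], [-0.139, 0.99, 0.002], [0.001, 0.002, -1.0]] F [ 0.1 -0.1 -0.3] w 0.0869 gf 0.0
shift [-10.7 -23.4  21.1] turn [ 0.1 -0.  -0.5]
[[324.8, 0.0, 275.1], [0.0, 324.8, 207.1], [0.0, 0.0, 1.0]] [[0.0002, -0.9537, -0.3009, 0.0834], [1.0, -0.0, 0.0008, -0.0003], [-0.0007, -0.3009, 0.9537, -0.1363], [0.0, 0.0, 0.0, 1.0]]
```

View pics/w1.png

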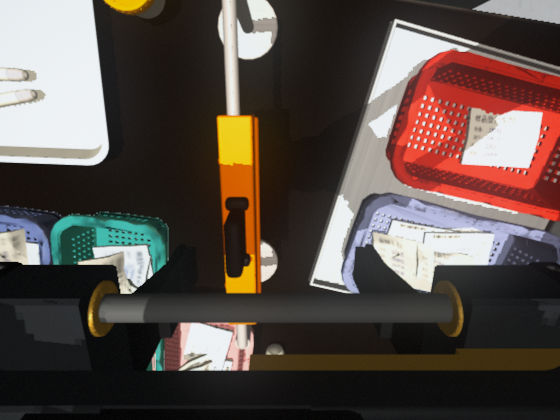

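The wrist view shows the tab from (237,203) to (235,275), the web from (238,117) to (243,325), and the rail running off at (231,20).

```bash
cat >> h.py <<'E'
def wristcam(o,c):
    T=np.eye(4); T[:3,:3]=R.from_quat(o["tool_rot"]).as_matrix(); T[:3,3]=o["position"]
    c=dict(c); c["extrinsics"]=T@c["mount"]; return c
E
python3 - <<'E'
from h import *
o=robot.get_obs(); c=wristcam(o,robot.camera("wrist"))
for n,uv,z in (("tab far",(237,205),.223),("tab near",(235,274),.223),("web a",(238,117),.184),("web b",(242,323),.184),("rail",(231,10),.175),("web l",(219,200),.184),("web r",(258,200),.184)):
    print(n,(pix2w(c,uv,z)*1000).round(1))
E
```

```text
tab far [ 503.5 -408.8  223. ]
tab near [ 554.3 -404.8  223. ]
web a [ 449.7 -418.   184. ]
web b [ 624.  -395.8  184. ]
rail [ 380.6 -431.2  175. ]
web l [ 513.9 -426.1  184. ]
web r [ 509.6 -395.9  184. ]
```

```bash
python3 -c "
from h import *
plan((532,-407,213,Rt(98)))"
```

```text
shift [ -7.7 -27.9  78.7] turn [ 0.1 -0.   0.1]
```

```bash
python3 -m crank '[-4,-14,5,0,0,0,0, -8,-28,10,0,0,0,0, -8,-28,20,0,0,0,0, -8,-28,30,0,0,0,0, -8,-28,40,0,0,0,0]'
python3 -m crank '[0,0,10,0,0,0,0, 0,0,20,0,0,0,0, 0,0,30,0,0,0,0, 0,0,36,0,0,0,0, 0,0,37,0,0,0,0]'
python3 -m crank '[0,0,0,0,0,0,255, 0,0,0,0,0,0,255, 0,0,0,0,0,0,255, 0,0,0,0,0,0,255, 0,0,0,0,0,0,255]' 40
python3 -m crank '[0,0,0,0,0,0,255, 0,0,0,0,0,0,255, 0,0,0,0,0,0,255, 0,0,0,0,0,0,255, 0,0,0,0,0,0,255]' 40
python3 -c "
from h import *
state()"
```

```text
time: 3.32
position: [0.5323, -0.407, 0.2515]
tool_rot: [-0.071, 0.997, 0.001, -0.0]
ft_force: [0.4, 0.4, 0.3]
grip_width: 0.0874
grip_force: 0.0
time: 3.73
position: [0.5317, -0.4083, 0.2134]
tool_rot: [-0.07, 0.998, 0.001, -0.001]
ft_force: [0.2, -0.2, -0.1]
grip_width: 0.0867
grip_force: 0.0
time: 4.15
position: [0.5326, -0.4093, 0.216]
tool_rot: [-0.07, 0.998, -0.0, 0.0]
ft_force: [0.0, 0.4, 0.3]
grip_width: 0.0613
grip_force: 0.0
time: 4.57
position: [0.5324, -0.4091, 0.2153]
tool_rot: [-0.07, 0.998, 0.0, 0.0]
ft_force: [-0.1, -0.5, 0.9]
grip_width: 0.0282
grip_force: 0.0
t 4.57 pos [ 532.4 -409.1  215.3] rotvecR [[-0.99, -0.14, 0.0], [-0.14, 0.99, 0.0], [-0.0, 0.0, -1.0]] F [-0.1 -0.5  0.9] w 0.0282 gf 0.0
```

```bash
python3 -m crank '[0,0,0,0,0,0,255, 0,0,0,0,0,0,255, 0,0,0,0,0,0,255, 0,0,0,0,0,0,255, 0,0,0,0,0,0,255]' 40
python3 -m crank '[0,0,-10,0,0,0,255, 0,0,-20,0,0,0,255, 0,0,-30,0,0,0,255, 0,0,-40,0,0,0,255, 0,0,-50,0,0,0,255]' 40
python3 -m crank '[0,0,-20,0,0,0,255, 0,0,-40,0,0,0,255, 0,0,-60,0,0,0,255, 0,0,-75,0,0,0,255, 0,0,-75,0,0,0,255]' 40
python3 - <<'E'
from h import *
state()
c=robot.camera("wrist");cv2.imwrite("pics/w2.png",c["pixels"][:,:,::-1])
bx=np.array([.111,.994]); ax=np.array([540.5,69.7])
def B(x,y,z,tilt=0,yaw=0,mat=None):
    # card edge target in bowl frame -> TCP; tilt rad ; yaw deg in bowl about floor normal
    pass
p=ax-0.26*1000*bx; print(p)
p=ax-0.121*1000*bx; print("tcp for edge x=-.11",p)
plan((p[0],p[1],335,Rt(83.6)))
E
```

```text
time: 4.98
position: [0.5325, -0.4094, 0.2155]
tool_rot: [-0.07, 0.998, -0.0, 0.0]
ft_force: [0.0, -0.9, 1.1]
grip_width: 0.0116
grip_force: 40.0
time: 5.4
position: [0.5326, -0.409, 0.267]
tool_rot: [-0.07, 0.998, -0.0, 0.0]
ft_force: [-0.4, -0.5, -2.3]
grip_width: 0.0115
grip_force: 40.0
time: 5.82
position: [0.5338, -0.4103, 0.3458]
tool_rot: [-0.07, 0.998, -0.004, 0.003]
ft_force: [0.2, -0.8, -0.3]
grip_width: 0.0114
grip_force: 40.0
t 5.82 pos [ 533.8 -410.3  345.8] rotvecR [[-0.99, -0.14, 0.006], [-0.14, 0.99, -0.007], [-0.005, -0.008, -1.0]] F [ 0.2 -0.8 -0.3] w 0.0114 gf 40.0
[ 511.64 -188.74]
tcp for edge x=-.11 [527.069 -50.574]
shift [-44.3 356.4   6.9] turn [-0.2  0.2 14.5]
```

View pics/w2.png

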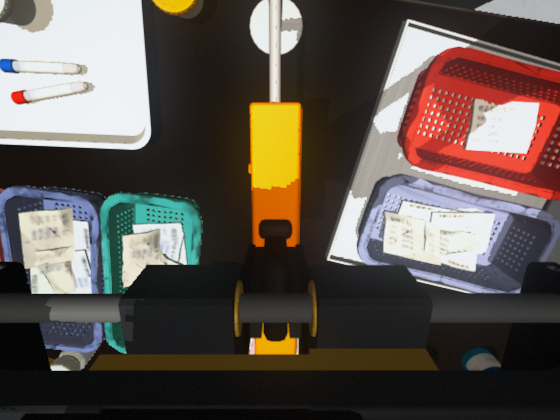

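Run:
```python
from h import *
c=robot.camera("wrist");M=c["mount"];K=np.linalg.inv(c["intrinsics"])
for uv in((250,103),(301,103)):
    d=M[:3,:3]@K@np.array([*uv,1]);p=M[:3,3]+d*(.031-M[2,3])/d[2];print((p*1000).round(1))
```

```text
[ 84.2 -12.5  31. ]
[84.2 12.5 31. ]
```

Run:
```python
from h import *
A=Rt(83.6);plan((502,-215,342,A),(520.5,-54.8,342,A),(520.5,-54.8,303,A))
```

```text
shift [  3.  196.3  -0.9] turn [-0.1  0.1 14.5]
shift [ -0.5 161.3   0. ] turn [0. 0. 0.]
shift [ 0.  0. 39.] turn [0. 0. 0.]
```

```bash
python3 -m crank '[0,39,0,0,0,3,255, 1,78,0,0,0,6,255, 2,117,0,0,0,9,255, 3,156,0,0,0,12,255, 3,196,0,0,0,14.5,255]' 40
python3 -m crank '[0,30,0,0,0,0,255, 0,70,0,0,0,0,255, 0,110,0,0,0,0,255, 0,140,0,0,0,0,255, 0,160,0,0,0,0,255]' 40
python3 -m crank '[0,0,10,0,0,0,255, 0,0,18,0,0,0,255, 0,0,24,0,0,0,255, 0,0,28,0,0,0,255, 0,0,30,0,0,0,255]' 40
python3 - <<'E'
from h import *
state();A=Rt(83.6);plan((520.5,-54.8,300,A))
c=robot.camera("scene");crop(c,150,90,410,285,3,"s2.png")
E
```

```text
time: 6.33
position: [0.5004, -0.2133, 0.3386]
tool_rot: [0.058, 0.998, 0.001, -0.002]
ft_force: [1.3, 1.2, -0.8]
grip_width: 0.012
grip_force: 40.0
time: 6.75
position: [0.5186, -0.0528, 0.339]
tool_rot: [0.055, 0.998, 0.001, -0.002]
ft_force: [0.7, 0.1, -2.3]
grip_width: 0.0116
grip_force: 40.0
time: 7.17
position: [0.5193, -0.0574, 0.3088]
tool_rot: [0.057, 0.998, 0.0, -0.001]
ft_force: [0.1, 0.6, -2.0]
grip_width: 0.0117
grip_force: 40.0
t 7.17 pos [519.3 -57.4 308.8] rotvecR [[-0.993, 0.114, -0.003], [0.114, 0.993, 0.001], [0.003, 0.0, -1.0]] F [ 0.1  0.6 -2. ] w 0.0117 gf 40.0
shift [-0.9  2.8  8.8] turn [ 0.  -0.2 -0.2]
```

View pics/s2.png

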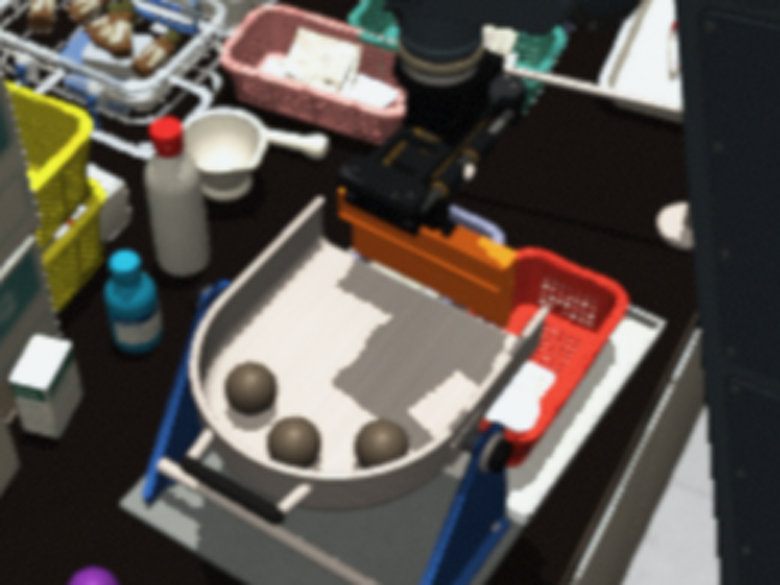

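Run:
```python
from h import *
o=robot.get_obs();s=robot.camera("scene");M=R.from_quat(o["tool_rot"]).as_matrix()
P=lambda p:((w2pix(s,p)-[150,90]+.5)*3-.5).round(0)
for x in(-96,84):print("edge",P(o["position"]+M@np.array([x,11,135.])/1000),"webtop",P(o["position"]+M@np.array([x,11,33.])/1000))
bx=np.array([.111,.994,0]);by=np.array([-.994,.111,0]);ax=np.array([540.5,69.7,185.])/1000
for y in(-.125,.125):print("lip floor",P(ax-.14*bx+y*by-[0,0,.02]),"walltop",P(ax-.14*bx+y*by+[0,0,.038]),"floor -115",P(ax-.115*bx+y*by-[0,0,.02]))
```

```text
edge [339. 263.] webtop [338. 189.]
edge [495. 342.] webtop [503. 269.]
lip floor [323. 241.] walltop [321. 200.] floor -115 [308. 256.]
lip floor [537. 348.] walltop [543. 308.] floor -115 [524. 365.]
```

Run:
```python
from h import *
s=robot.camera("scene");crop(s,245,140,345,215,8,"s3.png")
```

```text
(no output)
```

View pics/s3.png

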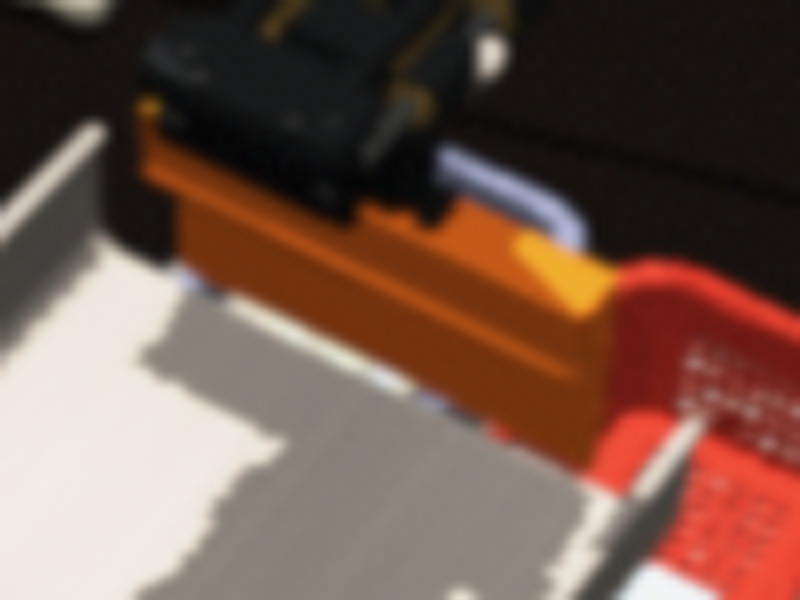

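The long blade is on the mouth side (-y), and the short leg faces the bowl. I'll correct by moving the card 22 mm further in.

```bash
cat >> h.py <<'E'
BX=np.array([.111,.994,0]);BY=np.array([-.994,.111,0]);AX=np.array([540.5,69.7,185.])
def bowl(x,y,z,th,yaw=0):
    """TCP target from card edge-middle point (x,y,z mm, bowl frame) at tilt th, card yawed (deg, about bowl z)"""
    Bm=np.c_[BX,BY,[0,0,1.]]@R.from_rotvec([0,-th,0]).as_matrix()
    Tm=Bm@R.from_rotvec([0,0,np.radians(yaw)]).as_matrix()@np.array([[0,1,0],[1,0,0],[0,0,-1.]])
    p=AX+Bm@np.array([x,y,z],float)-Tm@np.array([-6,-11,135.])
    return (*p,Tm)
E
python3 - <<'E'
from h import *
plan(bowl(-115,0,-20,0),bowl(-115,0,-22,.13),bowl(-115,0,-22,.26),bowl(-115,0,-22,.39),bowl(-115,0,-22,.52))
print(bowl(-115,0,-20,0)[:3],bowl(-115,0,-20,.52)[:3])
E
```

```text
shift [-0.2 24.5 10.1] turn [ 0.  -0.  -0.2]
shift [ -0.  -13.8  16.4] turn [-7.4  0.  -0. ]
shift [  0.  -13.8  14.4] turn [-7.4 -0.   0. ]
shift [ -0.  -13.8  14.4] turn [-7.4  0.  -0. ]
shift [  0.  -13.8  14.4] turn [-7.4 -0.   0. ]
(np.float64(522.992), np.float64(-33.01), np.float64(300.0)) (np.float64(518.1752204302259), np.float64(-76.14404407527425), np.float64(233.1236713271811))
```

```bash
python3 -m crank '[0,8,0,0,0,0,255, 0,16,0,0,0,0,255, 0,24,3,0,0,0,255, 0,24.5,6,0,0,0,255, 0,24.5,9,0,0,0,255]' 50
python3 -m crank '[0,-3,4,-1.5,0,0,255, 0,-6,8,-3,0,0,255, 0,-9,11,-4.5,0,0,255, 0,-12,14,-6,0,0,255, 0,-14,17,-7.4,0,0,255]' 50
python3 - <<'E'
from h import *
state();plan(bowl(-115,0,-22,.13),bowl(-115,0,-22,.26))
E
```

```text
time: 7.73
position: [0.5227, -0.0311, 0.3012]
tool_rot: [0.055, 0.998, -0.0, 0.0]
ft_force: [-0.1, -0.3, -1.6]
grip_width: 0.0115
grip_force: 50.0
time: 8.15
position: [0.5212, -0.0452, 0.2859]
tool_rot: [0.056, 0.996, 0.066, 0.004]
ft_force: [-2.7, 1.2, 8.7]
grip_width: 0.0119
grip_force: 50.0
t 8.15 pos [521.2 -45.2 285.9] rotvecR [[-0.994, 0.111, 0.016], [0.112, 0.985, 0.131], [-0.001, 0.132, -0.991]] F [-2.7  1.2  8.7] w 0.0119 gf 50.0
shift [-0.4 -1.8  2.2] turn [ 0.1  0.1 -0. ]
shift [  0.  -13.8  14.4] turn [-7.4 -0.   0. ]
```

```bash
python3 -m crank '[0,-3,3,-1.5,0,0,255, 0,-6,6,-3,0,0,255, 0,-9,9,-4.5,0,0,255, 0,-12,12,-6,0,0,255, 0,-14,15,-7.4,0,0,255]' 50
python3 -m crank '[0,-3,3,-1.5,0,0,255, 0,-6,6,-3,0,0,255, 0,-9,9,-4.5,0,0,255, 0,-12,12,-6,0,0,255, 0,-14,15,-7.4,0,0,255]' 50
python3 - <<'E'
from h import *
state();plan(bowl(-115,0,-22,.39),bowl(-115,0,-22,.52))
c=robot.camera("scene");crop(c,200,110,390,260,4,"s4.png")
E
```

```text
time: 8.57
position: [0.52, -0.0575, 0.269]
tool_rot: [0.055, 0.99, 0.13, 0.008]
ft_force: [-1.4, 0.2, 4.6]
grip_width: 0.0118
grip_force: 50.0
time: 8.98
position: [0.5191, -0.0688, 0.2503]
tool_rot: [0.055, 0.98, 0.192, 0.012]
ft_force: [-1.6, -3.2, 5.4]
grip_width: 0.012
grip_force: 50.0
t 8.98 pos [519.1 -68.8 250.3] rotvecR [[-0.994, 0.103, 0.044], [0.112, 0.921, 0.374], [-0.002, 0.377, -0.926]] F [-1.6 -3.2  5.4] w 0.0120 gf 50.0
shift [0.1 0.7 0.6] turn [-0.2  0.1 -0. ]
shift [  0.  -13.8  14.4] turn [-7.4 -0.   0. ]
```

View pics/s4.png

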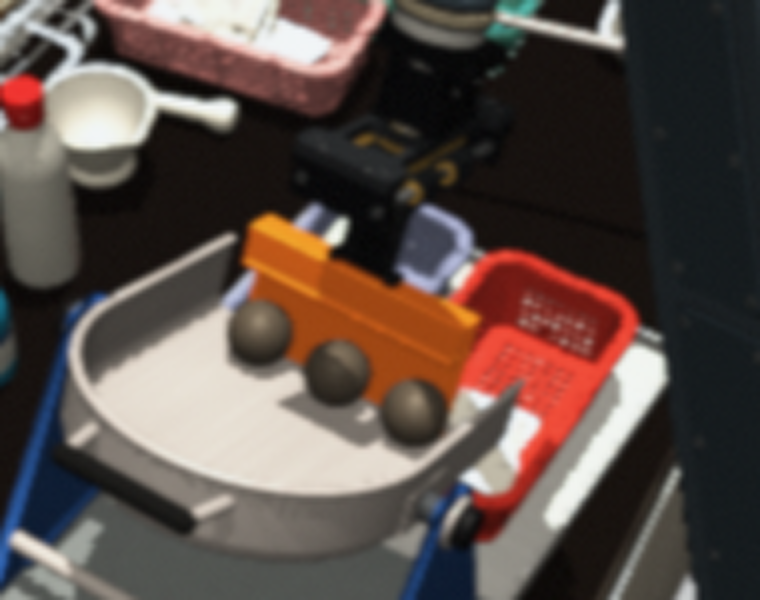

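The three balls at (260,332), (337,372) and (413,411) are resting against the card, so I'll keep pressing down to the stop.

```bash
python3 -m crank '[0,-3,3,-1.5,0,0,255, 0,-6,6,-3,0,0,255, 0,-9,9,-4.5,0,0,255, 0,-12,12,-6,0,0,255, 0,-14,16,-7.4,0,0,255]' 50
python3 -m crank '[0,0,2,0,0,0,255, 0,0,3,0,0,0,255, 0,0,4,0,0,0,255, 0,0,4,0,0,0,255, 0,0,4,0,0,0,255]' 50
python3 - <<'E'
from h import *
state();plan(bowl(-115,0,-20,.52))
c=robot.camera("scene");crop(c,200,110,390,260,4,"s5.png")
E
```

```text
time: 9.45
position: [0.5184, -0.0769, 0.2324]
tool_rot: [0.053, 0.965, 0.255, 0.015]
ft_force: [-16.2, -22.7, 47.7]
grip_width: 0.0116
grip_force: 50.0
time: 9.87
position: [0.5184, -0.0768, 0.2325]
tool_rot: [0.053, 0.966, 0.253, 0.016]
ft_force: [-16.0, -19.9, 44.6]
grip_width: 0.0116
grip_force: 50.0
t 9.87 pos [518.4 -76.8 232.5] rotvecR [[-0.994, 0.094, 0.058], [0.11, 0.866, 0.487], [-0.005, 0.49, -0.871]] F [-16.  -19.9  44.6] w 0.0116 gf 50.0
shift [ 0.3  0.8 -0.3] turn [-0.4  0.2  0.2]
```

View pics/s5.png

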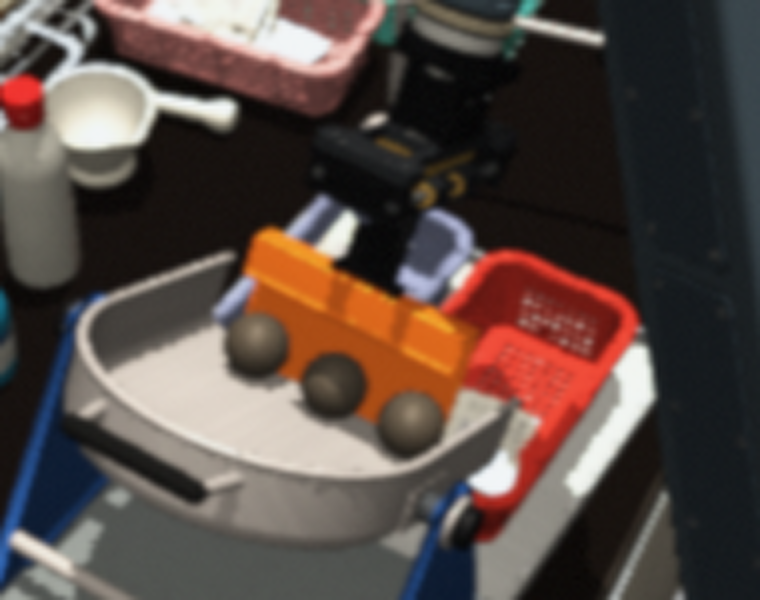

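The bowl is at its stop (the force jumped to about 50 N), the three balls are still against the card, and the red basket hasn't moved. Next I'll open the gap on the red side.

Run:
```python
from h import *
plan(bowl(-115,0,-16.5,.52),bowl(-115,-34,-16.5,.52),bowl(-107,-34,-16.5,.52,15))
```

```text
shift [ 0.3  0.8 -3.7] turn [-0.4  0.2  0.2]
shift [-34.   0.   0.] turn [-0.  0. -0.]
shift [2.6 6.1 0. ] turn [ -0.   0. -15.]
```

```bash
python3 -m crank '[0,0,-3,0,0,0,255, 0,0,-6,0,0,0,255, 0,0,-8,0,0,0,255, 0,0,-8,0,0,0,255, 0,0,-8,0,0,0,255]' 50
python3 - <<'E'
from h import *
state();plan(bowl(-115,0,-16.5,.52))
E
```

```text
time: 10.33
position: [0.5182, -0.077, 0.2326]
tool_rot: [0.054, 0.965, 0.254, 0.015]
ft_force: [-0.3, -5.2, 3.4]
grip_width: 0.0119
grip_force: 50.0
t 10.33 pos [518.2 -77.  232.6] rotvecR [[-0.994, 0.098, 0.056], [0.113, 0.865, 0.49], [-0.001, 0.493, -0.87]] F [-0.3 -5.2  3.4] w 0.0119 gf 50.0
shift [ 0.1  1.  -3.5] turn [-0.3  0.1 -0.1]
```

```bash
python3 -m crank '[0,0,-3,0,0,0,255, -8,0,-3,0,0,0,255, -17,0,-3,0,0,0,255, -26,0,-3,0,0,0,255, -34,0,-3,0,0,0,255]' 50
python3 -m crank '[1,1,0,0,0,-2,255, 1,2,0,0,0,-4,255, 2,3,0,0,0,-6,255, 2,4,0,0,0,-8,255, 2,5,0,0,0,-10,255]' 50
python3 -m crank '[0,0,0,0,0,-2,255, 0,1,0,0,0,-4,255, 0,1,0,0,0,-5,255, 0,1,0,0,0,-5,255, 0,1,0,0,0,-5,255]' 50
python3 -m crank '[0,0,0,0,0,0,255, 0,0,0,0,0,0,255, 0,0,0,0,0,0,255, 0,0,0,0,0,0,255, 0,0,0,0,0,0,255]' 50
python3 - <<'E'
from h import *
state();plan(bowl(-107,-34,-16.5,.52,15))
c=robot.camera("scene");crop(c,200,110,390,260,4,"s6.png")
E
```

```text
time: 10.75
position: [0.5526, -0.0814, 0.2351]
tool_rot: [0.054, 0.965, 0.255, 0.014]
ft_force: [0.2, -0.6, -1.6]
grip_width: 0.0117
grip_force: 50.0
time: 11.17
position: [0.5509, -0.0774, 0.2378]
tool_rot: [-0.031, 0.966, 0.252, 0.037]
ft_force: [0.9, -1.7, -1.9]
grip_width: 0.0118
grip_force: 50.0
time: 11.58
position: [0.5501, -0.076, 0.2384]
tool_rot: [-0.072, 0.964, 0.251, 0.047]
ft_force: [-0.1, -1.0, -1.9]
grip_width: 0.0116
grip_force: 50.0
time: 12.0
position: [0.5497, -0.0761, 0.2386]
tool_rot: [-0.072, 0.964, 0.251, 0.047]
ft_force: [-0.4, -0.8, -2.4]
grip_width: 0.0118
grip_force: 50.0
t 12.00 pos [549.7 -76.1 238.6] rotvecR [[-0.985, -0.163, 0.055], [-0.115, 0.863, 0.491], [-0.128, 0.478, -0.869]] F [-0.4 -0.8 -2.4] w 0.0118 gf 50.0
shift [-0.1  0.2 -0.5] turn [-0.2 -0.  -0.1]
```

View pics/s6.png

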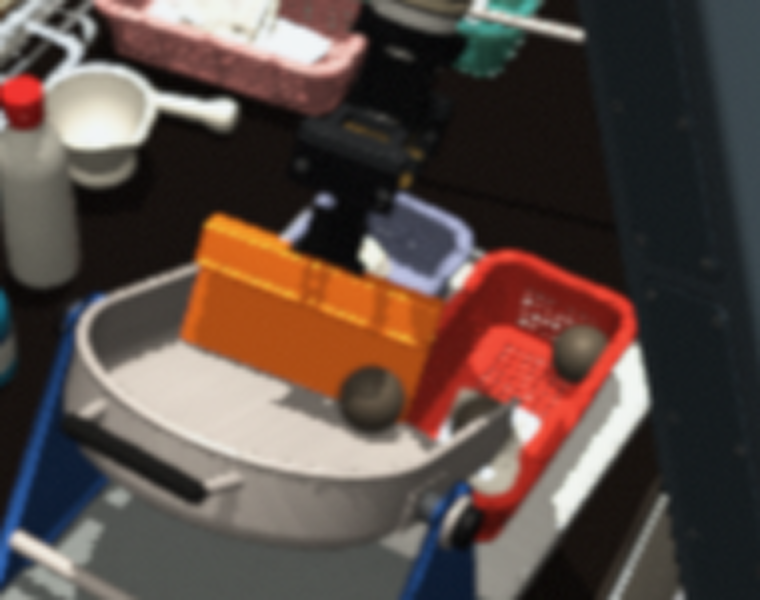

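```bash
cat >> h.py <<'E'
def dark(c,x0,y0,x1,y1):
    """round greyish-brown dark blobs of ball size"""
    p=cv2.medianBlur(np.ascontiguousarray(c["pixels"]),3)[y0:y1,x0:x1].astype(int); r,g,b=p[...,0],p[...,1],p[...,2]
    m=((r>38)&(r<125)&(r-b>4)&(r-b<45)&(abs(r-g)<22)).astype(np.uint8)
    m=cv2.morphologyEx(m,cv2.MORPH_OPEN,np.ones((5,5),np.uint8))
    n,_,s,ct=cv2.connectedComponentsWithStats(m)
    for i in range(1,n): print("blob",(ct[i]+[x0,y0]).round(1),s[i].tolist())
E
python3 -m crank '[0,0,0,0,0,0,255, 0,0,0,0,0,0,255, 0,0,0,0,0,0,255, 0,0,0,0,0,0,255, 0,0,0,0,0,0,255]' 50
python3 -m crank '[0,0,0,0,0,0,255, 0,0,0,0,0,0,255, 0,0,0,0,0,0,255, 0,0,0,0,0,0,255, 0,0,0,0,0,0,255]' 50
python3 - <<'E'
from h import *
s=robot.camera("scene");dark(s,215,160,370,245);print("top");t=robot.camera("top");dark(t,200,150,365,265)
E
```

```text
time: 12.47
position: [0.5497, -0.0761, 0.2385]
tool_rot: [-0.072, 0.964, 0.251, 0.047]
ft_force: [0.1, -0.1, -1.4]
grip_width: 0.0117
grip_force: 50.0
time: 12.88
position: [0.5498, -0.0762, 0.2385]
tool_rot: [-0.072, 0.964, 0.251, 0.048]
ft_force: [0.2, 0.2, -1.7]
grip_width: 0.0119
grip_force: 50.0
blob [216.9 169.5] [0, 0, 5, 20, 93]
blob [234.2 190.2] [8, 20, 24, 21, 337]
blob [342.8 200. ] [125, 37, 7, 7, 45]
blob [306.6 228.4] [60, 47, 64, 38, 755]
blob [363.7 239.8] [145, 76, 8, 9, 59]
blob [262. 243.] [45, 82, 5, 3, 15]
top
blob [262.6 176.5] [0, 0, 165, 115, 3403]
blob [213.1 190.6] [10, 32, 8, 19, 107]
blob [312.2 197.3] [109, 42, 7, 12, 72]
blob [285. 204.] [83, 52, 5, 5, 25]
blob [212. 206.] [10, 54, 5, 5, 25]
```

```bash
cat >> h.py <<'E'
def combo(name):
    s=robot.camera("scene")["pixels"][110:260,200:390];t=robot.camera("top")["pixels"][145:275,155:420]
    f=lambda a,w:cv2.resize(a,(w,int(a.shape[0]*w/a.shape[1])),interpolation=cv2.INTER_CUBIC)
    a=f(s,375);b=f(t,425);h=max(a.shape[0],b.shape[0]);pad=lambda q:np.pad(q,((0,h-q.shape[0]),(0,0),(0,0)))
    cv2.imwrite("pics/"+name,np.hstack([pad(a),pad(b)])[:,:,::-1])
E
python3 -c "
from h import *
combo('c1.png')"
```

```text
(no output)
```

View pics/c1.png

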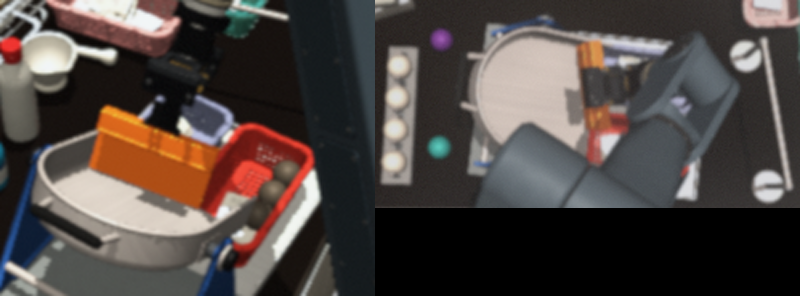

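All three grey balls are in the red basket at (283,172), (272,190) and (258,213), and the bowl is empty. The card goes back to the rail next, moved about 20 mm nearer the middle.

```bash
python3 -m crank '[0,0,-20,0,0,0,255, 0,0,-40,0,0,0,255, 0,0,-60,0,0,0,255, 0,0,-80,0,0,0,255, 0,0,-90,0,0,0,255]' 50
python3 - <<'E'
from h import *
state();A=Rt(98)
plan((520,-200,355,A),(512.6,-412,350,A),(512.6,-412,217,A))
E
```

```text
time: 13.5
position: [0.5455, -0.1218, 0.3188]
tool_rot: [-0.072, 0.964, 0.25, 0.049]
ft_force: [0.7, -0.2, -1.1]
grip_width: 0.0115
grip_force: 50.0
t 13.50 pos [ 545.5 -121.8  318.8] rotvecR [[-0.985, -0.164, 0.059], [-0.115, 0.865, 0.489], [-0.131, 0.475, -0.87]] F [ 0.7 -0.2 -1.1] w 0.0115 gf 50.0
shift [ 29.4 -46.3 -71.3] turn [28.5  7.7  0.5]
shift [  36.8 -208.9    5. ] turn [0. 0. 0.]
shift [  0.   0. 133.] turn [0. 0. 0.]
```

```bash
python3 -m crank '[6,-10,-15,5.7,1.5,0,255, 12,-20,-30,11.4,3,0,255, 18,-30,-45,17,4.6,0,255, 24,-40,-60,22.8,6.2,0,255, 29,-46,-71,28.5,7.7,0.5,255]' 50
python3 -m crank '[7,-35,0,0,0,0,255, 15,-75,0,0,0,0,255, 22,-115,0,0,0,0,255, 30,-150,0,0,0,0,255, 36,-180,0,0,0,0,255]' 50
python3 -m crank '[0,-10,0,0,0,0,255, 0,-20,0,0,0,0,255, 0,-26,0,0,0,0,255, 0,-26,0,0,0,0,255, 0,-26,0,0,0,0,255]' 50
python3 - <<'E'
from h import *
state();A=Rt(98)
plan((512.6,-412,350,A),(512.6,-412,217,A))
o=robot.get_obs();c=wristcam(o,robot.camera("wrist"))
px=c["pixels"]
for r in (10,30,50,70):
    row=px[r].astype(int).sum(1); print(r,row[200:320:4].tolist())
for x in (380,400,420): print("expect rail px",w2pix(c,[x/1000,(-431.2+.143*(x-380.6))/1000,.175]))
E
```

```text
time: 13.92
position: [0.5196, -0.1997, 0.3538]
tool_rot: [-0.07, 0.998, -0.002, -0.001]
ft_force: [0.1, -0.7, -2.0]
grip_width: 0.0115
grip_force: 50.0
time: 14.33
position: [0.5089, -0.3834, 0.3519]
tool_rot: [-0.07, 0.998, 0.002, -0.002]
ft_force: [0.4, -0.0, -1.4]
grip_width: 0.0117
grip_force: 50.0
time: 14.75
position: [0.5134, -0.406, 0.3523]
tool_rot: [-0.071, 0.997, 0.002, -0.002]
ft_force: [-0.0, 0.5, -1.8]
grip_width: 0.0116
grip_force: 50.0
t 14.75 pos [ 513.4 -406.   352.3] rotvecR [[-0.99, -0.142, -0.003], [-0.142, 0.99, 0.003], [0.003, 0.004, -1.0]] F [-0.   0.5 -1.8] w 0.0116 gf 50.0
shift [ 1.6 -5.8  2.3] turn [ 0.2 -0.2  0.2]
shift [  0.   0. 133.] turn [0. 0. 0.]
10 [89, 85, 85, 99, 93, 94, 94, 95, 101, 103, 110, 106, 113, 118, 508, 566, 697, 522, 595, 133, 130, 132, 133, 137, 135, 137, 136, 138, 156, 184]
30 [87, 78, 82, 96, 93, 97, 91, 101, 107, 111, 112, 119, 707, 711, 711, 561, 707, 542, 345, 710, 707, 709, 666, 132, 131, 125, 126, 124, 114, 117]
50 [91, 78, 94, 88, 96, 93, 98, 100, 108, 107, 113, 703, 712, 711, 711, 541, 711, 555, 420, 583, 447, 585, 530, 373, 113, 124, 120, 113, 111, 105]
70 [80, 81, 88, 83, 91, 89, 96, 98, 105, 107, 114, 118, 121, 124, 534, 525, 712, 568, 718, 713, 356, 127, 125, 116, 124, 115, 110, 109, 105, 100]
expect rail px [267.47768548  42.60892146]
expect rail px [267.62586408  67.63769215]
expect rail px [267.76801138  91.6477198 ]
```

```bash
python3 -m crank '[1,-3,5,0,0,0,255, 2,-6,15,0,0,0,255, 2,-6,35,0,0,0,255, 2,-6,55,0,0,0,255, 2,-6,75,0,0,0,255]' 50
python3 -m crank '[0,0,10,0,0,0,255, 0,0,12,0,0,0,255, 0,0,12,0,0,0,255, 0,0,12,0,0,0,255, 0,0,12,0,0,0,255]' 50
python3 - <<'E'
from h import *
state();A=Rt(98)
plan((512.6,-412,217,A))
o=robot.get_obs();c=wristcam(o,robot.camera("wrist"))
px=c["pixels"]
print([ (r,w2pix(c,[x/1000,(-431.2+.143*(x-380.6))/1000,.175]).round(0).tolist()) for r,x in ((0,380),(0,400))])
g=px.astype(int).sum(2)
for r in range(5,110,15): print(r,g[r,220:330:4].tolist())
E
```

```text
time: 15.22
position: [0.5116, -0.4128, 0.2762]
tool_rot: [-0.071, 0.997, 0.001, -0.002]
ft_force: [-0.3, 0.1, -2.4]
grip_width: 0.0113
grip_force: 50.0
time: 15.63
position: [0.5123, -0.414, 0.267]
tool_rot: [-0.071, 0.998, -0.0, -0.001]
ft_force: [0.5, 0.1, -1.1]
grip_width: 0.0116
grip_force: 50.0
t 15.63 pos [ 512.3 -414.   267. ] rotvecR [[-0.99, -0.141, -0.001], [-0.141, 0.99, -0.0], [0.001, -0.0, -1.0]] F [ 0.5  0.1 -1.1] w 0.0116 gf 50.0
shift [-0.6  1.9 50. ] turn [-0.  -0.1  0.1]
[(0, [278.0, 21.0]), (0, [278.0, 56.0])]
5 [92, 88, 97, 100, 99, 111, 118, 119, 128, 592, 704, 647, 593, 698, 657, 430, 701, 703, 586, 122, 121, 120, 114, 108, 96, 94, 87, 90]
20 [95, 99, 103, 107, 116, 117, 168, 709, 708, 710, 709, 709, 590, 700, 660, 430, 708, 707, 703, 704, 702, 137, 125, 118, 112, 100, 99, 95]
35 [98, 98, 106, 104, 117, 122, 700, 712, 714, 714, 715, 715, 595, 704, 665, 428, 465, 464, 465, 460, 457, 438, 119, 118, 114, 103, 101, 98]
50 [87, 98, 107, 109, 117, 117, 128, 680, 717, 715, 716, 715, 588, 708, 665, 425, 711, 710, 708, 706, 413, 122, 119, 121, 118, 103, 104, 94]
65 [85, 94, 95, 105, 107, 116, 120, 128, 130, 131, 246, 658, 585, 709, 667, 439, 651, 206, 143, 139, 117, 113, 117, 115, 105, 104, 99, 91]
80 [82, 84, 89, 93, 99, 107, 110, 113, 121, 127, 127, 128, 583, 710, 666, 378, 134, 132, 137, 123, 116, 109, 103, 107, 102, 98, 91, 93]
95 [81, 80, 87, 89, 95, 100, 102, 114, 121, 116, 124, 127, 572, 711, 666, 374, 129, 124, 125, 125, 108, 102, 112, 108, 102, 93, 86, 84]
```

The bar lies at tool y ≈ 0, centred in the slot, so I can lower straight down.

```bash
python3 -m crank '[0,0,10,0,0,0,255, 0,0,20,0,0,0,255, 0,0,28,0,0,0,255, 0,0,36,0,0,0,255, 0,0,42,0,0,0,255]' 30
python3 -m crank '[0,0,4,0,0,0,255, 0,0,7,0,0,0,255, 0,0,9,0,0,0,255, 0,0,9.5,0,0,0,255, 0,0,9.5,0,0,0,255]' 20
python3 -c "
from h import *
state()"
```

```text
time: 16.1
position: [0.5111, -0.4128, 0.2217]
tool_rot: [-0.071, 0.998, 0.002, -0.002]
ft_force: [-0.8, 0.1, -1.9]
grip_width: 0.0118
grip_force: 30.0
time: 16.52
position: [0.5114, -0.4131, 0.2154]
tool_rot: [-0.071, 0.998, 0.001, -0.002]
ft_force: [-2.2, 2.5, 5.3]
grip_width: 0.0119
grip_force: 20.0
t 16.52 pos [ 511.4 -413.1  215.4] rotvecR [[-0.99, -0.141, -0.003], [-0.141, 0.99, 0.002], [0.003, 0.002, -1.0]] F [-2.2  2.5  5.3] w 0.0119 gf 20.0
```

```bash
python3 -m crank '[0,0,0,0,0,0,0, 0,0,0,0,0,0,0, 0,0,0,0,0,0,0, 0,0,0,0,0,0,0, 0,0,0,0,0,0,0]' 20
python3 -m crank '[0,0,0,0,0,0,0, 0,0,0,0,0,0,0, 0,0,0,0,0,0,0, 0,0,-3,0,0,0,0, 0,0,-10,0,0,0,0]' 20
python3 -m crank '[0,0,-30,0,0,0,0, 0,0,-60,0,0,0,0, 0,0,-90,0,0,0,0, 0,0,-120,0,0,0,0, 0,0,-140,0,0,0,0]' 20
python3 - <<'E'
from h import *
state()
c=robot.camera("wrist");cv2.imwrite("pics/w3.png",c["pixels"][:,:,::-1])
A=Rt(83.6);p=AX+133*BX;
plan((520,-210,365,A),(535,0,365,A),(p[0],p[1],355,A))
E
```

```text
time: 16.93
position: [0.5117, -0.4134, 0.2139]
tool_rot: [-0.071, 0.998, 0.001, -0.001]
ft_force: [0.2, 0.1, 0.0]
grip_width: 0.0371
grip_force: 0.0
time: 17.35
position: [0.5111, -0.4128, 0.2233]
tool_rot: [-0.071, 0.998, 0.002, -0.002]
ft_force: [0.1, -0.2, 0.1]
grip_width: 0.0706
grip_force: 0.0
time: 17.77
position: [0.5127, -0.4142, 0.3686]
tool_rot: [-0.071, 0.998, -0.001, 0.0]
ft_force: [0.5, -0.5, 1.0]
grip_width: 0.0866
grip_force: 0.0
t 17.77 pos [ 512.7 -414.2  368.6] rotvecR [[-0.99, -0.141, 0.001], [-0.141, 0.99, -0.003], [-0.0, -0.003, -1.0]] F [ 0.5 -0.5  1. ] w 0.0866 gf 0.0
shift [-35.1 202.6   6. ] turn [-0.5  0.3 14.5]
shift [  8.5 210.4   0. ] turn [0. 0. 0.]
shift [  2.4 202.9  10. ] turn [0. 0. 0.]
```

View pics/w3.png

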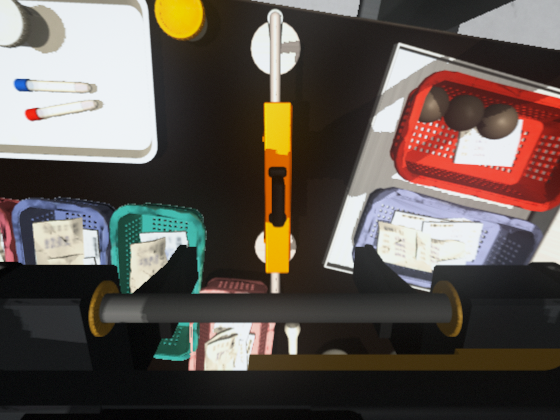

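The card hangs level over the bar at (277,185), with the three grey balls in the red basket at (430,103), (465,112) and (497,120) and nothing in the blue one. Next is the bowl handle.

```bash
python3 -m crank '[-7,40,0,0,0,3,255, -14,80,0,0,0,6,255, -21,120,0,0,0,9,255, -28,160,0,0,0,12,255, -35,200,4,0,0,14.5,255]' 20
python3 -m crank '[2,41,0,0,0,0,255, 4,82,0,0,0,0,255, 5,123,0,0,0,0,255, 7,164,0,0,0,0,255, 8,205,0,0,0,0,255]' 20
python3 -m crank '[0,41,0,0,0,0,255, 0,82,0,0,0,0,255, 0,123,0,0,0,0,255, 1,164,0,0,0,0,255, 2,198,0,0,0,0,255]' 20
python3 -m crank '[0,5,0,0,0,0,255, 0,5,0,0,0,0,255, 0,5,0,0,0,0,255, 0,5,0,0,0,0,255, 0,5,0,0,0,0,255]' 20
python3 - <<'E'
from h import *
state();A=Rt(83.6)
def H(th,dz):
    c,s=np.cos(th),np.sin(th);p=AX+(172*c-32*s)*BX+np.array([0,0,172*s+32*c]);return (*(p+[0,0,25+dz]),A)
plan(H(.52,5),H(.4,-3),H(.3,-3),H(.2,-3),H(.1,-3),H(0,-3))
E
```

```text
time: 18.23
position: [0.5185, -0.2091, 0.3614]
tool_rot: [0.057, 0.998, 0.0, -0.0]
ft_force: [1.4, 0.8, -0.3]
grip_width: 0.0618
grip_force: 0.0
time: 18.65
position: [0.533, -0.004, 0.3612]
tool_rot: [0.056, 0.998, 0.001, -0.001]
ft_force: [1.7, 0.5, 0.3]
grip_width: 0.0282
grip_force: 0.0
time: 19.07
position: [0.5533, 0.1939, 0.3614]
tool_rot: [0.055, 0.998, 0.001, -0.001]
ft_force: [1.9, -0.7, -0.3]
grip_width: 0.0013
grip_force: 0.0
time: 19.48
position: [0.5542, 0.1943, 0.3611]
tool_rot: [0.057, 0.998, 0.001, -0.002]
ft_force: [-0.4, -0.4, 0.4]
grip_width: 0.0007
grip_force: 0.0
t 19.48 pos [554.2 194.3 361.1] rotvecR [[-0.994, 0.114, -0.003], [0.114, 0.994, 0.001], [0.003, 0.001, -1.0]] F [-0.4 -0.4  0.4] w 0.0007 gf 0.0
shift [-0.3  8.  32.8] turn [ 0.1 -0.2 -0.1]
shift [ 0.  12.6 24.8] turn [0. 0. 0.]
shift [ 0.   8.9 15.1] turn [0. 0. 0.]
shift [ 0.   7.4 15.9] turn [0. 0. 0.]
shift [ 0.   5.7 16.5] turn [0. 0. 0.]
shift [ 0.   4.1 17. ] turn [0. 0. 0.]
```

```bash
python3 -m crank '[0,4,10,0,0,0,255, 0,8,20,0,0,0,255, 0,8,26,0,0,0,255, 0,8,30,0,0,0,255, 0,8,33,0,0,0,255]' 20
python3 -m crank '[0,3,5,0,0,0,255, 0,5,10,0,0,0,255, 0,8,15,0,0,0,255, 0,10,20,0,0,0,255, 0,13,25,0,0,0,255]' 20
python3 -m crank '[0,3,6,0,0,0,255, 0,6,12,0,0,0,255, 0,9,18,0,0,0,255, 0,12,24,0,0,0,255, 0,16,31,0,0,0,255]' 20
python3 -c "
from h import *
state()"
```

```text
time: 19.9
position: [0.5545, 0.2037, 0.3266]
tool_rot: [0.056, 0.998, 0.0, -0.003]
ft_force: [0.6, -0.4, 0.6]
grip_width: 0.0003
grip_force: 0.0
time: 20.32
position: [0.5566, 0.219, 0.3046]
tool_rot: [0.056, 0.998, 0.003, -0.0]
ft_force: [-0.9, 3.2, 7.2]
grip_width: 0.0005
grip_force: 3.6
time: 20.73
position: [0.5583, 0.2346, 0.2735]
tool_rot: [0.056, 0.998, 0.002, -0.0]
ft_force: [-1.8, 0.1, 4.2]
grip_width: 0.0007
grip_force: 2.6
t 20.73 pos [558.3 234.6 273.5] rotvecR [[-0.994, 0.111, -0.0], [0.111, 0.994, 0.004], [0.001, 0.004, -1.0]] F [-1.8  0.1  4.2] w 0.0007 gf 2.6
```

```bash
python3 -m crank '[0,2,6,0,0,0,255, 0,4,12,0,0,0,255, 0,5,18,0,0,0,255, 0,7,24,0,0,0,255, 0,7,30,0,0,0,255]' 20
python3 -m crank '[0,0,2,0,0,0,255, 0,0,4,0,0,0,255, 0,0,6,0,0,0,255, 0,0,7,0,0,0,255, 0,0,7,0,0,0,255]' 20
python3 -c "
from h import *
state()"
```

```text
time: 21.15
position: [0.5594, 0.2423, 0.2432]
tool_rot: [0.056, 0.998, 0.003, -0.0]
ft_force: [-1.2, 4.2, 5.6]
grip_width: 0.0008
grip_force: 2.8
time: 21.57
position: [0.5595, 0.2423, 0.2419]
tool_rot: [0.056, 0.998, 0.003, 0.001]
ft_force: [-8.6, 1.9, 30.4]
grip_width: 0.0004
grip_force: 14.5
t 21.57 pos [559.5 242.3 241.9] rotvecR [[-0.994, 0.111, 0.003], [0.111, 0.994, 0.006], [-0.002, 0.007, -1.0]] F [-8.6  1.9 30.4] w 0.0004 gf 14.5
```

The bowl is back on its stop (handle top at 217 mm, 30 N). Next I'll go above the strip and measure the white balls.

```bash
python3 -m crank '[0,0,-30,0,0,0,0, 0,0,-60,0,0,0,0, 0,0,-80,0,0,0,0, 0,30,-90,0,0,0,0, 0,60,-90,0,0,0,0]' 20
python3 -m crank '[15,30,0,0,0,-1.5,0, 30,60,0,0,0,-3,0, 45,90,0,0,0,-4.5,0, 50,97,0,0,0,-4.5,0, 50,97,0,0,0,-4.5,0]' 20
python3 - <<'E'
from h import *
o=state();c=wristcam(robot.get_obs(),robot.camera("wrist"))
hsv=cv2.cvtColor(cv2.GaussianBlur(c["pixels"],(5,5),0),cv2.COLOR_RGB2GRAY)
cs=cv2.HoughCircles(hsv,cv2.HOUGH_GRADIENT,1,30,param1=120,param2=18,minRadius=20,maxRadius=45)
for x,y,r in cs[0]: 
    w=pix2w(c,(x,y),.042)*1000; print(round(x),round(y),round(r),c["pixels"][int(y),int(x)],w.round(1))
for X in (409,481,552,625): print(w2pix(c,[X/1000,.3965,.042]).round(0))
t=robot.camera("top")
for uv in((137,157),(175,150),(150,157)): print("box",(pix2w(t,uv,0.03)*1000).round(0),(pix2w(t,uv,0.15)*1000).round(0))
cv2.imwrite("pics/w4.png",c["pixels"][:,:,::-1])
E
```

```text
time: 21.98
position: [0.5677, 0.2997, 0.3292]
tool_rot: [0.057, 0.998, 0.002, 0.002]
ft_force: [0.2, 0.9, -0.2]
grip_width: 0.0257
grip_force: 0.0
time: 22.4
position: [0.5252, 0.404, 0.325]
tool_rot: [0.015, 1.0, 0.001, -0.002]
ft_force: [0.8, 0.0, 0.1]
grip_width: 0.0592
grip_force: 0.0
t 22.40 pos [525.2 404.  325. ] rotvecR [[-1.0, 0.029, -0.003], [0.029, 1.0, 0.002], [0.003, 0.002, -1.0]] F [0.8 0.  0.1] w 0.0592 gf 0.0
400 264 39 [75 63 35] [662.9 578.8  42. ]
268 248 22 [255 255 255] [633.8 392.1  42. ]
264 74 22 [250 245 232] [404.9 395.4  42. ]
266 136 20 [250 245 231] [477.7 393.8  42. ]
192 106 21 [  0 254 253] [438.9 305.3  42. ]
266 194 20 [254 253 253] [553.6 390.9  42. ]
[266.  77.]
[268. 138.]
[270. 192.]
[271. 243.]
box [735. 522.  30.] [705. 480. 150.]
box [761. 382.  30.] [730. 350. 150.]
box [734. 474.  30.] [705. 435. 150.]
```

```bash
cat >> h.py <<'E'
def site(x,y,z):
    p=AX+x*BX+y*BY; return (p[0],p[1],z,Rt(83.6))
E
python3 - <<'E'
from h import *
A=Rt(88.2)
plan((408.5,397,150,A),(408.5,397,50,A),(408.5,397,330,A),site(5,90,270),site(5,90,200))
E
```

```text
shift [117.6  -8.  175.4] turn [ 0.  -0.2 -0.1]
shift [  0.   0. 100.] turn [0. 0. 0.]
shift [   0.    0. -280.] turn [0. 0. 0.]
shift [ -52.9 -310.8   60. ] turn [0.  0.  4.6]
shift [ 0.  0. 70.] turn [0. 0. 0.]
```

```bash
python3 -m crank '[23,-2,34,0,0,0,0, 46,-4,68,0,0,0,0, 69,-6,102,0,0,0,0, 92,-8,136,0,0,0,0, 114,-8,166,0,0,0,0]' 35
python3 -m crank '[3.6,0,10,0,0,0,0, 3.6,0,10,0,0,0,0, 3.6,0,10,0,0,0,0, 3.6,0,10,0,0,0,0, 3.6,0,10,0,0,0,0]' 35
python3 - <<'E'
from h import *
o=state();A=Rt(88.2);plan((408.5,397,50,A))
c=wristcam(o,robot.camera("wrist"));print("expected ball px",w2pix(c,[.4085,.397,.042]))
g=cv2.cvtColor(cv2.GaussianBlur(c["pixels"],(5,5),0),cv2.COLOR_RGB2GRAY)
cs=cv2.HoughCircles(g,cv2.HOUGH_GRADIENT,1,40,param1=120,param2=20,minRadius=35,maxRadius=80)
for x,y,r in ([] if cs is None else cs[0]): print(round(x),round(y),round(r),c["pixels"][min(419,int(y)),min(559,int(x))],(pix2w(c,(x,y),.042)*1000).round(1))
cv2.imwrite("pics/w5.png",c["pixels"][:,:,::-1])
E
```

```text
time: 22.92
position: [0.4116, 0.395, 0.1583]
tool_rot: [0.018, 1.0, 0.0, -0.002]
ft_force: [0.1, -0.1, -1.0]
grip_width: 0.0865
grip_force: 0.0
time: 23.33
position: [0.411, 0.3979, 0.1514]
tool_rot: [0.017, 1.0, 0.002, 0.0]
ft_force: [0.0, 0.1, 0.1]
grip_width: 0.0874
grip_force: 0.0
t 23.33 pos [411.  397.9 151.4] rotvecR [[-0.999, 0.035, 0.001], [0.035, 0.999, 0.004], [-0.001, 0.004, -1.0]] F [0.  0.1 0.1] w 0.0874 gf 0.0
shift [  2.6  -1.4 101.4] turn [ 0.2  0.  -0.2]
expected ball px [273.53643445 211.07796104]
274 216 37 [241 233 211] [412.2 396.8  42. ]
416 314 46 [86 86 83] [508.7 520.2  42. ]
276 306 41 [96 93 87] [496.8 396.4  42. ]
136 316 48 [90 89 87] [501.3 272.3  42. ]
12 262 79 [73 68 65] [445.7 176.8  42. ]
```

```bash
python3 -m crank '[0,-1,25,0,0,0,0, 0,-1,50,0,0,0,0, 0,-1,75,0,0,0,0, 0,-1,95,0,0,0,0, 0,-1,101,0,0,0,0]' 35
python3 -m crank '[0,0,0,0,0,0,255, 0,0,0,0,0,0,255, 0,0,0,0,0,0,255, 0,0,0,0,0,0,255, 0,0,0,0,0,0,255]' 35
python3 -m crank '[0,0,0,0,0,0,255, 0,0,0,0,0,0,255, 0,0,-4,0,0,0,255, 0,0,-12,0,0,0,255, 0,0,-20,0,0,0,255]' 35
python3 -m crank '[0,0,-30,0,0,0,255, 0,0,-70,0,0,0,255, 0,0,-110,0,0,0,255, 0,0,-150,0,0,0,255, 0,0,-190,0,0,0,255]' 35
python3 - <<'E'
from h import *
state();plan(site(5,90,300),site(5,90,200))
E
```

```text
time: 23.8
position: [0.4079, 0.396, 0.0469]
tool_rot: [0.017, 1.0, 0.0, -0.003]
ft_force: [0.3, 0.0, 0.4]
grip_width: 0.0869
grip_force: 0.0
time: 24.22
position: [0.4088, 0.3972, 0.0501]
tool_rot: [0.017, 1.0, 0.002, -0.0]
ft_force: [0.2, 0.7, 0.2]
grip_width: 0.0617
grip_force: 0.0
time: 24.63
position: [0.4077, 0.3962, 0.0685]
tool_rot: [0.017, 1.0, 0.0, -0.002]
ft_force: [0.7, -0.0, -4.5]
grip_width: 0.0532
grip_force: 35.0
time: 25.05
position: [0.408, 0.396, 0.2617]
tool_rot: [0.017, 1.0, 0.001, -0.002]
ft_force: [0.9, 0.5, -2.1]
grip_width: 0.0526
grip_force: 35.0
t 25.05 pos [408.  396.  261.7] rotvecR [[-0.999, 0.033, -0.003], [0.033, 0.999, 0.002], [0.003, 0.002, -1.0]] F [ 0.9  0.5 -2.1] w 0.0526 gf 35.0
shift [ -53.8 -309.6  -39.1] turn [ 0.1 -0.2  4.5]
shift [  0.   0. 100.] turn [0. 0. 0.]
```

```bash
python3 -m crank '[-4,-25,-25,0,0,1,255, -11,-64,-39,0,0,2,255, -18,-104,-39,0,0,3,255, -25,-144,-39,0,0,4,255, -32,-184,-39,0,0,4.5,255]' 35
python3 -m crank '[-6,-40,0,0,0,0,255, -9,-80,10,0,0,0,255, -12,-110,30,0,0,0,255, -12,-123,60,0,0,0,255, -12,-123,80,0,0,0,255]' 35
python3 - <<'E'
from h import *
state();plan(site(5,90,201))
E
```

```text
time: 25.47
position: [0.434, 0.2098, 0.2989]
tool_rot: [0.056, 0.998, 0.001, -0.001]
ft_force: [-0.2, -0.6, -1.5]
grip_width: 0.0525
grip_force: 35.0
time: 25.88
position: [0.4362, 0.085, 0.2184]
tool_rot: [0.058, 0.998, 0.0, 0.004]
ft_force: [4.6, -1.0, 1.6]
grip_width: 0.0516
grip_force: 34.9
t 25.88 pos [436.2  85.  218.4] rotvecR [[-0.993, 0.116, 0.008], [0.116, 0.993, 0.001], [-0.008, 0.001, -1.0]] F [ 4.6 -1.   1.6] w 0.0516 gf 34.9
shift [-15.2   1.5  17.6] turn [ 0.1  0.4 -0.3]
```

```bash
python3 -m crank '[-6,0,0,0,0,0,255, -14,1,0,0,0,0,255, -20,1,5,0,0,0,255, -20,1,11,0,0,0,255, -20,1,15,0,0,0,255]' 35
python3 - <<'E'
from h import *
state();plan(site(5,88,201))
E
```

```text
time: 26.3
position: [0.4529, 0.0872, 0.2021]
tool_rot: [0.055, 0.998, 0.001, -0.001]
ft_force: [0.2, 0.5, -1.2]
grip_width: 0.0514
grip_force: 35.0
t 26.30 pos [452.9  87.2 202.1] rotvecR [[-0.994, 0.111, -0.003], [0.111, 0.994, 0.002], [0.003, 0.001, -1.0]] F [ 0.2  0.5 -1.2] w 0.0514 gf 35.0
shift [-1.  -2.6  1.1] turn [ 0.1 -0.2  0.1]
```

```bash
python3 -m crank '[0,0,1,0,0,0,255, 0,0,2,0,0,0,255, 0,0,3,0,0,0,255, 0,0,3,0,0,0,255, 0,0,3,0,0,0,255]' 20
python3 -c "
from h import *
state()"
```

```text
time: 26.72
position: [0.4525, 0.0868, 0.1992]
tool_rot: [0.056, 0.998, 0.001, -0.002]
ft_force: [0.5, 0.5, -1.1]
grip_width: 0.0518
grip_force: 20.0
t 26.72 pos [452.5  86.8 199.2] rotvecR [[-0.994, 0.111, -0.003], [0.111, 0.994, 0.002], [0.003, 0.001, -1.0]] F [ 0.5  0.5 -1.1] w 0.0518 gf 20.0
```

```bash
python3 -m crank '[0,0,1,0,0,0,255, 0,0,2,0,0,0,255, 0,0,3,0,0,0,255, 0,0,3,0,0,0,255, 0,0,3,0,0,0,255]' 20
python3 -m crank '[0,0,1,0,0,0,255, 0,0,2,0,0,0,255, 0,0,3,0,0,0,255, 0,0,3,0,0,0,255, 0,0,3,0,0,0,255]' 20
```

```text
time: 27.13
position: [0.4525, 0.0867, 0.196]
tool_rot: [0.056, 0.998, 0.001, -0.002]
ft_force: [0.1, -0.3, -1.1]
grip_width: 0.0521
grip_force: 20.0
time: 27.55
position: [0.4532, 0.0867, 0.1939]
tool_rot: [0.056, 0.998, 0.001, -0.001]
ft_force: [-1.3, -0.4, 5.2]
grip_width: 0.052
grip_force: 19.8
```

```bash
python3 -m crank '[0,0,-1,0,0,0,0, 0,0,-1,0,0,0,0, 0,0,-1,0,0,0,0, 0,0,-1,0,0,0,0, 0,0,-1,0,0,0,0]' 20
python3 -m crank '[0,0,-20,0,0,0,0, 0,0,-50,0,0,0,0, 0,0,-80,0,0,0,0, 0,0,-100,0,0,0,0, 0,0,-105,0,0,0,0]' 35
python3 - <<'E'
from h import *
o=state();c=wristcam(robot.get_obs(),robot.camera("wrist"));cv2.imwrite("pics/w6.png",c["pixels"][:,:,::-1])
print("exp ball px",w2pix(c,[.452,.087,.192]))
def circ():
    c=wristcam(robot.get_obs(),robot.camera("wrist"))
    g=cv2.cvtColor(cv2.GaussianBlur(c["pixels"],(5,5),0),cv2.COLOR_RGB2GRAY)
    cs=cv2.HoughCircles(g,cv2.HOUGH_GRADIENT,1,40,param1=100,param2=22,minRadius=28,maxRadius=60)
    for x,y,r in ([] if cs is None else cs[0]): print(round(x),round(y),round(r),c["pixels"][min(419,int(y)),min(559,int(x))],(pix2w(c,(x,y),.192)*1000).round(1))
circ()
A=Rt(88.2)
plan((450,240,310,Rt(86)),(480.5,396,250,A),(480.5,396,150,A),(480.5,396,50,A))
E
```

```text
time: 27.97
position: [0.4525, 0.0867, 0.1939]
tool_rot: [0.056, 0.998, 0.001, -0.002]
ft_force: [-0.3, -0.0, 0.2]
grip_width: 0.0774
grip_force: 0.0
time: 28.38
position: [0.4548, 0.0865, 0.3024]
tool_rot: [0.056, 0.998, 0.001, 0.002]
ft_force: [0.3, 0.1, 0.4]
grip_width: 0.0867
grip_force: 0.0
t 28.38 pos [454.8  86.5 302.4] rotvecR [[-0.994, 0.112, 0.004], [0.112, 0.994, 0.001], [-0.004, 0.002, -1.0]] F [0.3 0.1 0.4] w 0.0867 gf 0.0
exp ball px [275.31357806 209.80942244]
276 218 34 [196 180 157] [458.4  86.4 192. ]
154 160 40 [141 141 141] [ 4.017e+02 -3.000e-01  1.920e+02]
526 156 31 [225 209 184] [430.2 280.8 192. ]
388 266 37 [170 162 151] [511.8 176.3 192. ]
132 314 43 [123 122 117] [533.8 -50.3 192. ]
58 208 29 [244  67  43] [430.6 -84.5 192. ]
shift [ 20.4 152.2 -10. ] turn [ 0.1 -0.  -2.4]
shift [-19.5 157.7  60. ] turn [ 0.   0.  -2.2]
shift [  0.   0. 100.] turn [0. 0. 0.]
shift [  0.   0. 100.] turn [0. 0. 0.]
```

Ball 1 lies still in the bowl at about (456,87). Now ball 2.

```bash
python3 -m crank '[4,38,-5,0,0,-1,0, 8,76,-8,0,0,-1.5,0, 12,114,-8,0,0,-2,0, 16,150,-8,0,0,-2.4,0, 16,180,0,0,0,-2.4,0]' 35
python3 -m crank '[-4,38,20,0,0,-0.5,0, -8,76,40,0,0,-1,0, -14,114,70,0,0,-2,0, -16,126,110,0,0,-2.2,0, -16,128,145,0,0,-2.2,0]' 35
python3 - <<'E'
from h import *
o=state();A=Rt(88.2);plan((481.5,396,50,A))
E
```

```text
time: 28.9
position: [0.4561, 0.2694, 0.2983]
tool_rot: [0.034, 0.999, 0.001, -0.002]
ft_force: [0.2, -0.5, -0.4]
grip_width: 0.0868
grip_force: 0.0
time: 29.32
position: [0.482, 0.3971, 0.1535]
tool_rot: [0.014, 1.0, 0.002, -0.0]
ft_force: [1.3, -0.7, -1.3]
grip_width: 0.0872
grip_force: 0.0
t 29.32 pos [482.  397.1 153.5] rotvecR [[-1.0, 0.029, -0.001], [0.029, 1.0, 0.004], [0.001, 0.004, -1.0]] F [ 1.3 -0.7 -1.3] w 0.0872 gf 0.0
shift [  0.3  -1.5 103.5] turn [ 0.2 -0.1  0.2]
```

```bash
python3 -m crank '[0,-1,25,0,0,0,0, 0,-1,50,0,0,0,0, 0,-1,75,0,0,0,0, 0,-1,95,0,0,0,0, 0,-1,102,0,0,0,0]' 35
python3 -m crank '[0,0,0,0,0,0,255, 0,0,0,0,0,0,255, 0,0,0,0,0,0,255, 0,0,0,0,0,0,255, 0,0,0,0,0,0,255]' 35
python3 -m crank '[0,0,0,0,0,0,255, 0,0,0,0,0,0,255, 0,0,-4,0,0,0,255, 0,0,-12,0,0,0,255, 0,0,-20,0,0,0,255]' 35
python3 -m crank '[0,0,-30,0,0,0,255, 0,0,-70,0,0,0,255, 0,0,-110,0,0,0,255, 0,0,-150,0,0,0,255, 0,0,-190,0,0,0,255]' 35
python3 - <<'E'
from h import *
state();plan(site(5,30,300),site(5,30,205))
E
```

```text
time: 29.73
position: [0.4775, 0.3909, 0.0484]
tool_rot: [0.016, 1.0, -0.002, -0.006]
ft_force: [0.2, -1.0, -0.8]
grip_width: 0.0871
grip_force: 0.0
time: 30.15
position: [0.482, 0.3934, 0.0555]
tool_rot: [0.016, 1.0, 0.002, -0.0]
ft_force: [-1.5, 0.7, -0.7]
grip_width: 0.0617
grip_force: 0.0
time: 30.57
position: [0.4807, 0.3921, 0.0736]
tool_rot: [0.016, 1.0, -0.0, -0.002]
ft_force: [1.3, 0.6, -5.2]
grip_width: 0.0528
grip_force: 35.0
time: 30.98
position: [0.4809, 0.3918, 0.2668]
tool_rot: [0.016, 1.0, 0.0, -0.002]
ft_force: [0.1, 0.5, -1.0]
grip_width: 0.0527
grip_force: 35.0
t 30.98 pos [480.9 391.8 266.8] rotvecR [[-0.999, 0.032, -0.004], [0.032, 0.999, 0.001], [0.004, 0.001, -1.0]] F [ 0.1  0.5 -1. ] w 0.0527 gf 35.0
shift [ -40.1 -312.7  -33.6] turn [ 0.  -0.2  4.6]
shift [ 0.  0. 95.] turn [0. 0. 0.]
```

```bash
python3 -m crank '[-4,-25,-20,0,0,1,255, -10,-64,-34,0,0,2,255, -15,-104,-34,0,0,3,255, -20,-144,-34,0,0,4,255, -25,-184,-34,0,0,4.6,255]' 35
python3 - <<'E'
from h import *
state();plan(site(5,30,215))
E
```

```text
time: 31.4
position: [0.5001, 0.206, 0.2991]
tool_rot: [0.056, 0.998, 0.001, -0.001]
ft_force: [1.4, -1.0, -1.7]
grip_width: 0.0526
grip_force: 35.0
t 31.40 pos [500.1 206.  299.1] rotvecR [[-0.994, 0.111, -0.002], [0.111, 0.994, 0.001], [0.003, 0.001, -1.0]] F [ 1.4 -1.  -1.7] w 0.0526 gf 35.0
shift [ -25.5 -126.    83.9] turn [ 0.1 -0.1  0. ]
```

```bash
python3 -m crank '[-8,-40,0,0,0,0,255, -16,-80,10,0,0,0,255, -24,-115,30,0,0,0,255, -25.5,-126,60,0,0,0,255, -25.5,-126,82,0,0,0,255]' 35
python3 -m crank '[0,0,3,0,0,0,255, 0,0,5,0,0,0,255, 0,0,6,0,0,0,255, 0,0,7,0,0,0,255, 0,0,8,0,0,0,255]' 20
python3 -m crank '[0,0,1,0,0,0,255, 0,0,2,0,0,0,255, 0,0,3,0,0,0,255, 0,0,3,0,0,0,255, 0,0,3,0,0,0,255]' 20
```

```text
time: 31.82
position: [0.5119, 0.0763, 0.2153]
tool_rot: [0.058, 0.998, 0.0, -0.001]
ft_force: [-0.8, 0.3, -1.0]
grip_width: 0.0525
grip_force: 35.0
time: 32.23
position: [0.5129, 0.0806, 0.2088]
tool_rot: [0.055, 0.998, 0.001, -0.0]
ft_force: [-0.7, -0.6, 0.5]
grip_width: 0.0529
grip_force: 20.0
time: 32.65
position: [0.5127, 0.0803, 0.2054]
tool_rot: [0.056, 0.998, 0.001, -0.001]
ft_force: [-1.3, 1.7, 6.7]
grip_width: 0.0529
grip_force: 20.0
```

Contact, so release. Then fetch ball 3 at (552.5,394).

```bash
python3 -m crank '[0,0,-1,0,0,0,0, 0,0,-1,0,0,0,0, 0,0,-1,0,0,0,0, 0,0,-1,0,0,0,0, 0,0,-1,0,0,0,0]' 20
python3 -m crank '[0,0,-20,0,0,0,0, 0,0,-50,0,0,0,0, 0,0,-80,0,0,0,0, 0,0,-95,0,0,0,0, 0,0,-95,0,0,0,0]' 35
python3 - <<'E'
from h import *
o=state();c=wristcam(robot.get_obs(),robot.camera("wrist"));cv2.imwrite("pics/w7.png",c["pixels"][:,:,::-1])
print("exp",[w2pix(c,p).round(0) for p in ([.453,.087,.192],[.513,.08,.192])])
g=cv2.cvtColor(cv2.GaussianBlur(c["pixels"],(5,5),0),cv2.COLOR_RGB2GRAY)
cs=cv2.HoughCircles(g,cv2.HOUGH_GRADIENT,1,40,param1=100,param2=20,minRadius=28,maxRadius=45)
for x,y,r in cs[0]:
    if abs(x-275)<60: print(round(x),round(y),round(r),(pix2w(c,(x,y),.192)*1000).round(1))
A=Rt(88.2)
plan((520,240,310,A),(553,394,150,A))
E
```

```text
time: 33.07
position: [0.5119, 0.0799, 0.2051]
tool_rot: [0.056, 0.998, 0.001, -0.002]
ft_force: [0.1, 0.2, -0.2]
grip_width: 0.0786
grip_force: 0.0
time: 33.48
position: [0.5147, 0.0797, 0.3041]
tool_rot: [0.056, 0.998, 0.001, 0.003]
ft_force: [-0.0, -0.6, 0.5]
grip_width: 0.0868
grip_force: 0.0
t 33.48 pos [514.7  79.7 304.1] rotvecR [[-0.994, 0.112, 0.005], [0.112, 0.994, 0.001], [-0.005, 0.002, -1.0]] F [-0.  -0.6  0.5] w 0.0868 gf 0.0
exp [array([276., 134.]), array([275., 210.])]
280 120 37 [443.1  91.  192. ]
276 206 34 [509.8  80.6 192. ]
shift [ 11.3 160.   -7.8] turn [ 0.1  0.1 -4.6]
shift [-28.1 155.  160. ] turn [0. 0. 0.]
```

```bash
python3 -m crank '[2,38,-4,0,0,-1,0, 5,76,-6,0,0,-2,0, 8,114,-6,0,0,-3,0, 11,150,-6,0,0,-4,0, 13,185,0,0,0,-4.6,0]' 35
python3 -m crank '[-6,35,20,0,0,0,0, -13,70,40,0,0,0,0, -20,105,65,0,0,0,0, -26,130,105,0,0,0,0, -27,130,145,0,0,0,0]' 35
python3 -m crank '[0,0,3,0,0,0,0, 0,0,3,0,0,0,0, 0,0,3,0,0,0,0, 0,0,3,0,0,0,0, 0,0,3,0,0,0,0]' 35
python3 - <<'E'
from h import *
o=state();A=Rt(88.2);plan((553,394,52,A))
c=wristcam(o,robot.camera("wrist"))
g=cv2.cvtColor(cv2.GaussianBlur(c["pixels"],(5,5),0),cv2.COLOR_RGB2GRAY)
cs=cv2.HoughCircles(g,cv2.HOUGH_GRADIENT,1,40,param1=120,param2=20,minRadius=30,maxRadius=50)
for x,y,r in cs[0]:
    if abs(x-275)<60: print(round(x),round(y),round(r),(pix2w(c,(x,y),.042)*1000).round(1))
E
```

```text
time: 33.95
position: [0.5195, 0.2667, 0.2995]
tool_rot: [0.015, 1.0, 0.001, -0.002]
ft_force: [1.3, -0.5, -0.0]
grip_width: 0.0868
grip_force: 0.0
time: 34.37
position: [0.5515, 0.3986, 0.1591]
tool_rot: [0.014, 1.0, 0.003, 0.0]
ft_force: [0.7, -0.1, -0.2]
grip_width: 0.0871
grip_force: 0.0
time: 34.78
position: [0.5521, 0.3939, 0.1609]
tool_rot: [0.016, 1.0, 0.002, 0.001]
ft_force: [-0.2, 0.3, 0.1]
grip_width: 0.0874
grip_force: 0.0
t 34.78 pos [552.1 393.9 160.9] rotvecR [[-0.999, 0.033, 0.002], [0.033, 0.999, 0.004], [-0.001, 0.004, -1.0]] F [-0.2  0.3  0.1] w 0.0874 gf 0.0
shift [ -0.7  -0.3 108.9] turn [ 0.2  0.1 -0.1]
276 210 32 [552.4 395.3  42. ]
274 292 32 [628.8 391.1  42. ]
```

```bash
python3 -m crank '[0,0,25,0,0,0,0, 0,0,50,0,0,0,0, 0,0,75,0,0,0,0, 0,0,98,0,0,0,0, 0,0,108,0,0,0,0]' 35
python3 -m crank '[0,0,0,0,0,0,255, 0,0,0,0,0,0,255, 0,0,0,0,0,0,255, 0,0,0,0,0,0,255, 0,0,0,0,0,0,255]' 35
python3 -m crank '[0,0,0,0,0,0,255, 0,0,0,0,0,0,255, 0,0,-4,0,0,0,255, 0,0,-12,0,0,0,255, 0,0,-20,0,0,0,255]' 35
python3 -m crank '[0,0,-30,0,0,0,255, 0,0,-70,0,0,0,255, 0,0,-110,0,0,0,255, 0,0,-150,0,0,0,255, 0,0,-190,0,0,0,255]' 35
python3 -m crank '[-4,-25,-20,0,0,1,255, -8,-64,-34,0,0,2,255, -12,-104,-34,0,0,3,255, -16,-144,-34,0,0,4,255, -20,-184,-34,0,0,4.6,255]' 35
python3 - <<'E'
from h import *
state();plan(site(5,-30,215))
E
```

```text
time: 35.25
position: [0.5495, 0.3933, 0.0486]
tool_rot: [0.016, 1.0, 0.0, -0.002]
ft_force: [-0.4, -0.9, -0.4]
grip_width: 0.0871
grip_force: 0.0
time: 35.67
position: [0.5512, 0.3947, 0.0516]
tool_rot: [0.016, 1.0, 0.002, -0.0]
ft_force: [0.2, 0.9, 0.1]
grip_width: 0.0611
grip_force: 0.0
time: 36.08
position: [0.5496, 0.3937, 0.0689]
tool_rot: [0.016, 1.0, 0.0, -0.003]
ft_force: [1.2, -0.3, -5.6]
grip_width: 0.0527
grip_force: 35.0
time: 36.5
position: [0.5503, 0.3938, 0.2628]
tool_rot: [0.016, 1.0, 0.001, -0.001]
ft_force: [0.4, 0.6, -0.5]
grip_width: 0.0529
grip_force: 35.0
time: 36.92
position: [0.5646, 0.208, 0.2952]
tool_rot: [0.056, 0.998, 0.001, -0.001]
ft_force: [1.0, -0.4, -0.6]
grip_width: 0.0526
grip_force: 35.0
t 36.92 pos [564.6 208.  295.2] rotvecR [[-0.994, 0.111, -0.001], [0.111, 0.994, 0.002], [0.001, 0.002, -1.0]] F [ 1.  -0.4 -0.6] w 0.0526 gf 35.0
shift [ -21.5 -135.2   79.9] turn [ 0.1 -0.1  0. ]
```

```bash
python3 -m crank '[-8,-40,0,0,0,0,255, -16,-80,10,0,0,0,255, -21,-120,30,0,0,0,255, -21.5,-135,55,0,0,0,255, -21.5,-135,78,0,0,0,255]' 35
python3 -m crank '[0,0,3,0,0,0,255, 0,0,6,0,0,0,255, 0,0,8,0,0,0,255, 0,0,10,0,0,0,255, 0,0,11,0,0,0,255]' 20
python3 -m crank '[0,0,1,0,0,0,255, 0,0,2,0,0,0,255, 0,0,3,0,0,0,255, 0,0,4,0,0,0,255, 0,0,4,0,0,0,255]' 20
```

```text
time: 37.33
position: [0.5715, 0.0685, 0.2158]
tool_rot: [0.058, 0.998, 0.0, -0.0]
ft_force: [-0.8, 1.3, -1.6]
grip_width: 0.0528
grip_force: 35.0
time: 37.75
position: [0.572, 0.0737, 0.2054]
tool_rot: [0.055, 0.998, 0.001, -0.0]
ft_force: [-1.1, -0.2, -1.8]
grip_width: 0.0529
grip_force: 20.0
time: 38.17
position: [0.5716, 0.073, 0.2009]
tool_rot: [0.056, 0.998, 0.001, -0.001]
ft_force: [-1.5, 0.6, 2.8]
grip_width: 0.0528
grip_force: 20.0
```

Contact. Release, then ball 4 at (625,392).

```bash
python3 -m crank '[0,0,0,0,0,0,0, 0,0,0,0,0,0,0, 0,0,0,0,0,0,0, 0,0,0,0,0,0,0, 0,0,0,0,0,0,0]' 20
python3 -m crank '[0,0,-20,0,0,0,0, 0,0,-50,0,0,0,0, 0,0,-80,0,0,0,0, 0,0,-100,0,0,0,0, 0,0,-100,0,0,0,0]' 35
python3 -m crank '[2,38,-4,0,0,-1,0, 5,76,-6,0,0,-2,0, 8,114,-6,0,0,-3,0, 11,150,-6,0,0,-4,0, 8,185,0,0,0,-4.6,0]' 35
python3 - <<'E'
from h import *
o=state();A=Rt(88.2)
plan((625,392,160,A))
E
```

```text
time: 38.58
position: [0.571, 0.0727, 0.1999]
tool_rot: [0.056, 0.998, 0.001, -0.002]
ft_force: [0.5, -0.7, 0.6]
grip_width: 0.0782
grip_force: 0.0
time: 39.0
position: [0.5742, 0.0725, 0.3051]
tool_rot: [0.056, 0.998, 0.001, 0.004]
ft_force: [0.8, -0.8, 0.4]
grip_width: 0.0869
grip_force: 0.0
time: 39.42
position: [0.5833, 0.2593, 0.3005]
tool_rot: [0.015, 1.0, 0.001, -0.002]
ft_force: [0.2, 0.4, 0.6]
grip_width: 0.0875
grip_force: 0.0
t 39.42 pos [583.3 259.3 300.5] rotvecR [[-1.0, 0.031, -0.003], [0.031, 1.0, 0.002], [0.003, 0.002, -1.0]] F [0.2 0.4 0.6] w 0.0875 gf 0.0
shift [-38.1 133.6 140.7] turn [ 0.1 -0.2  0.1]
```

```bash
python3 -m crank '[-9,35,20,0,0,0,0, -18,70,40,0,0,0,0, -27,105,65,0,0,0,0, -36,130,105,0,0,0,0, -38,133,140,0,0,0,0]' 35
python3 -m crank '[0,0,0,0,0,0,0, 0,0,0,0,0,0,0, 0,0,0,0,0,0,0, 0,0,0,0,0,0,0, 0,0,0,0,0,0,0]' 35
python3 - <<'E'
from h import *
o=state();A=Rt(88.2);plan((625,392,52,A))
c=wristcam(o,robot.camera("wrist"))
g=cv2.cvtColor(cv2.GaussianBlur(c["pixels"],(5,5),0),cv2.COLOR_RGB2GRAY)
cs=cv2.HoughCircles(g,cv2.HOUGH_GRADIENT,1,40,param1=120,param2=20,minRadius=30,maxRadius=50)
for x,y,r in cs[0]:
    if abs(x-275)<60: print(round(x),round(y),round(r),c["pixels"][int(y),int(x)],(pix2w(c,(x,y),.042)*1000).round(1))
E
```

```text
time: 39.83
position: [0.6272, 0.3939, 0.1612]
tool_rot: [0.014, 1.0, 0.003, 0.001]
ft_force: [0.6, -0.6, 0.6]
grip_width: 0.0874
grip_force: 0.0
time: 40.25
position: [0.6276, 0.3889, 0.1657]
tool_rot: [0.016, 1.0, 0.002, 0.001]
ft_force: [0.7, -0.0, 1.0]
grip_width: 0.0868
grip_force: 0.0
t 40.25 pos [627.6 388.9 165.7] rotvecR [[-0.999, 0.033, 0.003], [0.033, 0.999, 0.004], [-0.003, 0.004, -1.0]] F [ 0.7 -0.   1. ] w 0.0868 gf 0.0
shift [  3.    2.6 113.7] turn [ 0.2  0.1 -0.1]
280 204 30 [254 253 246] [624.4 393.   42. ]
```

```bash
python3 -m crank '[1,2,25,0,0,0,0, 2,4,50,0,0,0,0, 2,4,75,0,0,0,0, 2,4,100,0,0,0,0, 2,4,112,0,0,0,0]' 35
python3 -m crank '[0,0,0,0,0,0,255, 0,0,0,0,0,0,255, 0,0,0,0,0,0,255, 0,0,0,0,0,0,255, 0,0,0,0,0,0,255]' 35
python3 -m crank '[0,0,0,0,0,0,255, 0,0,0,0,0,0,255, 0,0,-4,0,0,0,255, 0,0,-12,0,0,0,255, 0,0,-20,0,0,0,255]' 35
python3 -m crank '[0,0,-30,0,0,0,255, 0,0,-70,0,0,0,255, 0,0,-110,0,0,0,255, 0,0,-150,0,0,0,255, 0,0,-190,0,0,0,255]' 35
python3 -m crank '[-4,-25,-20,0,0,1,255, -8,-64,-34,0,0,2,255, -12,-104,-34,0,0,3,255, -16,-144,-34,0,0,4,255, -18,-184,-34,0,0,4.6,255]' 35
python3 - <<'E'
from h import *
state();plan(site(5,-90,215))
E
```

```text
time: 40.72
position: [0.6228, 0.3925, 0.0485]
tool_rot: [0.016, 1.0, 0.0, -0.002]
ft_force: [0.1, 0.3, -1.2]
grip_width: 0.0872
grip_force: 0.0
time: 41.13
position: [0.6248, 0.3939, 0.0518]
tool_rot: [0.016, 1.0, 0.002, 0.0]
ft_force: [0.5, 0.8, -0.3]
grip_width: 0.0617
grip_force: 0.0
time: 41.55
position: [0.6229, 0.3931, 0.0684]
tool_rot: [0.016, 1.0, 0.0, -0.003]
ft_force: [0.9, 1.0, -6.9]
grip_width: 0.0526
grip_force: 35.0
time: 41.97
position: [0.6236, 0.3934, 0.2627]
tool_rot: [0.016, 1.0, 0.001, -0.001]
ft_force: [0.2, 0.5, -1.8]
grip_width: 0.0528
grip_force: 35.0
time: 42.38
position: [0.6364, 0.2075, 0.2952]
tool_rot: [0.056, 0.998, 0.001, -0.0]
ft_force: [0.7, 0.1, -1.8]
grip_width: 0.0531
grip_force: 35.0
t 42.38 pos [636.4 207.5 295.2] rotvecR [[-0.994, 0.111, -0.001], [0.111, 0.994, 0.003], [0.001, 0.003, -1.0]] F [ 0.7  0.1 -1.8] w 0.0531 gf 35.0
shift [ -10.1 -142.8   79.8] turn [ 0.1 -0.1  0. ]
```

```bash
python3 -m crank '[-2,-40,0,0,0,0,255, -4,-80,5,0,0,0,255, -6,-120,25,0,0,0,255, -8,-143,50,0,0,0,255, -8,-143,78,0,0,0,255]' 35
python3 -m crank '[0,0,3,0,0,0,255, 0,0,6,0,0,0,255, 0,0,8,0,0,0,255, 0,0,10,0,0,0,255, 0,0,11,0,0,0,255]' 20
python3 -m crank '[0,0,1,0,0,0,255, 0,0,2,0,0,0,255, 0,0,3,0,0,0,255, 0,0,4,0,0,0,255, 0,0,4,0,0,0,255]' 20
```

```text
time: 42.8
position: [0.6294, 0.0603, 0.217]
tool_rot: [0.058, 0.998, -0.0, 0.001]
ft_force: [-0.7, 0.8, -1.8]
grip_width: 0.0527
grip_force: 35.0
time: 43.22
position: [0.6292, 0.0668, 0.2056]
tool_rot: [0.055, 0.998, 0.001, -0.0]
ft_force: [0.6, -0.1, -0.3]
grip_width: 0.0527
grip_force: 20.0
time: 43.63
position: [0.6288, 0.066, 0.2011]
tool_rot: [0.056, 0.998, 0.001, -0.001]
ft_force: [-0.5, 1.1, 3.6]
grip_width: 0.0528
grip_force: 20.0
```

```bash
python3 -m crank '[0,0,0,0,0,0,0, 0,0,0,0,0,0,0, 0,0,0,0,0,0,0, 0,0,0,0,0,0,0, 0,0,0,0,0,0,0]' 20
python3 -m crank '[0,0,-20,0,0,0,0, 0,0,-50,0,0,0,0, 0,0,-80,0,0,0,0, 0,0,-110,0,0,0,0, 0,0,-150,0,0,0,0]' 35
python3 -m crank '[5,38,-4,0,0,0,0, 15,76,-6,0,0,0,0, 25,114,-6,0,0,0,0, 40,150,-6,0,0,0,0, 50,190,0,0,0,0,0]' 35
python3 -m crank '[10,38,-4,0,0,0,0, 20,76,-6,0,0,0,0, 30,114,-6,0,0,0,0, 40,150,-6,0,0,0,0, 50,170,0,0,0,0,0]' 35
python3 -m crank '[0,0,0,0,0,0,0, 0,0,0,0,0,0,0, 0,0,0,0,0,0,0, 0,0,0,0,0,0,0, 0,0,0,0,0,0,0]' 35
python3 -c "
from h import *
state();combo('c2.png')"
```

```text
time: 44.05
position: [0.6281, 0.0656, 0.1997]
tool_rot: [0.056, 0.998, 0.001, -0.002]
ft_force: [-0.0, 0.3, -0.2]
grip_width: 0.0785
grip_force: 0.0
time: 44.47
position: [0.6273, 0.0654, 0.3492]
tool_rot: [0.056, 0.998, 0.001, -0.004]
ft_force: [0.9, 0.3, -0.2]
grip_width: 0.0869
grip_force: 0.0
time: 44.88
position: [0.5998, 0.2611, 0.3518]
tool_rot: [0.056, 0.998, 0.001, -0.001]
ft_force: [0.9, -0.2, 0.7]
grip_width: 0.0866
grip_force: 0.0
time: 45.3
position: [0.569, 0.4387, 0.3516]
tool_rot: [0.055, 0.999, 0.002, -0.0]
ft_force: [1.2, -0.6, 0.8]
grip_width: 0.0871
grip_force: 0.0
time: 45.72
position: [0.5704, 0.4329, 0.3513]
tool_rot: [0.057, 0.998, 0.001, -0.001]
ft_force: [0.9, -1.2, 1.3]
grip_width: 0.087
grip_force: 0.0
t 45.72 pos [570.4 432.9 351.3] rotvecR [[-0.994, 0.114, -0.003], [0.114, 0.994, 0.002], [0.003, 0.001, -1.0]] F [ 0.9 -1.2  1.3] w 0.0870 gf 0.0
```

View pics/c2.png

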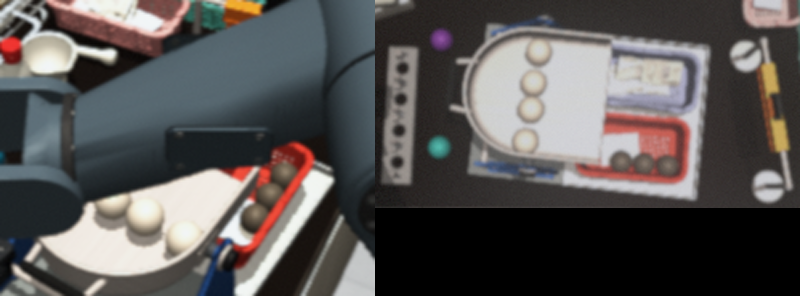

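The four white balls are in the level bowl at (538,50), (533,83), (530,109) and (525,141). The three grey ones are in the red basket around (645,163), the card is on the rail at (775,108), and the strip is empty.

```bash
python3 -c "
from rig import robot
print(robot.hand_in())"
```

```text
the job is handed in; nothing more can be done
None
```

I handed the job in at about 46 s: by the last camera views all three grey balls are in the red basket and none in the blue, the four white balls are in the bowl back at rest, and the card hangs on the rail; the hand-in returned no verdict.

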